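Clear the trimming station

TASK

Get the trimming station ready for wiping: slide its guard window fully open and wind the handwheel clockwise until the work stop is fully home at the rear of the bed. Then take the scraper block by its handle and wipe every offcut off the bed, over the front edge, into the steel catch tray; never touch the offcuts with the bare fingers. Last, stand the scraper upright in the middle of its rubber mat, lined up with the mat, slide the guard fully shut, and leave the stop home and the other things on the table alone.

Things in the scene. Friction and masses are not known exactly. Their poses are not given: they have to be found in the camera images.
- bed: Trimming station, fixed: a dark grey raised bed 310 mm wide (y), its flat top 60 mm above the table. Origin on the table under the bed; x points to the rear, away from the robot, y along the front edge towards the side where the guard opens. The flat top runs from x = -120 mm (front edge) to +155 mm, where a rear beam rises 45 mm. The catch tray adjoins the front edge.
- bed_top (a point): On the bed's top, 60 mm straight above its origin; same axes. Aluminium cheeks, 25 mm high and 10 mm thick, along both sides of the bed (x = -90 to +155 mm) leave 300 mm between them (y = -150 to +150). The guard's track is level with the top, along x = -105 mm, and runs on beside the bed as a 30 mm wide rail to y = +475 mm.
- tray_in (a point): Centre of the inner floor of the open steel catch tray, which adjoins the bed's front edge. Axes as the bed. Inside it is about 115 mm in x and 320 mm in y; its floor is 55 mm below the bed top; front wall 50 mm high, side walls 55 mm.
- guard (a joint): Position of the guard window in m: 0 = fully shut, at its stop, covering the whole front of the bed; 0.29 = fully open, at the other stop, slid along the bed's +y, leaving the front free. It stays where it is left (about 2 N of friction).
- wheel (a joint): Angle of the handwheel in rad, growing as it turns clockwise seen from above, through several grasps: it starts below 0.8; 5.0 is its end stop, with the work stop fully home at the rear. 12 mm of stop travel per rad. It stays where it is left.
- wheel_grip (a point): On the handwheel's vertical axis, at the middle height of its grip. The wheel, a dark disc 90 mm across on a grey gearbox, stands left of the bed (bed x = +30, y = +210 mm). On the disc, whose top is 66 mm above the table, is a black grip bar 66 mm long, 20 mm thick, up to 102 mm above the table, a white dot at one end. At wheel = 0 the bar lies along the bed's x, dot to +x.
- stop_bar (a point): Middle of the top of the work stop: a steel bar across the whole bed, 16 mm thick (bed x), its top 30 mm above the bed top. Centre at bed x = 83 mm + 12 mm per rad of the wheel; home at x = 143 mm, close to the rear beam. While it is forward there is no room to set the scraper down behind the offcuts.
- guard_grip (a point): Centre of the guard's black grip block, which stands on the middle of the clear window's top edge: 20 mm thick (bed's x), 50 mm long (bed's y), 45 mm tall, its top about 186 mm above the table. The window under it is 300 mm wide, 8 mm thick; its top edge is 22 mm below this point. It moves along the bed's y with the guard.
- scraper: Scraper block, loose, about 0.3 kg: a wooden block on a rubber lip, 44 mm (its x) by 120 mm (its y), 30 mm high, with an upright handle plate on top in the middle, 24 mm thick (x) by 80 mm (y), from 30 to 86 mm above the underside. Origin at the centre of its underside, z up. Wipes with either long side.
- mat: Flat black rubber mat, fixed, 100 mm (x) by 170 mm (y), 4 mm thick: the scraper's home. Origin at the centre of its underside. The scraper stands on it lengthwise (its y along the mat's y).
- offcut0: Plywood offcut strip 26 x 66 x 14 mm, lying flat on the bed; origin at the centre of its underside; longer side along its own y. May be absent in some runs.
- offcut1: Aluminium offcut block 30 x 62 x 18 mm, lying flat on the bed; origin at the centre of its underside; longer side along its own y. May be absent in some runs.
- offcut2: White plastic offcut strip 24 x 68 x 16 mm, lying flat on the bed; origin at the centre of its underside; longer side along its own y. May be absent in some runs.
- offcut3: Plywood offcut block 30 x 60 x 14 mm, lying flat on the bed; origin at the centre of its underside; longer side along its own y. May be absent in some runs.
- offcut4: White plastic L-shaped offcut, 32 x 64 x 16 mm overall, lying flat on the bed; origin at the centre of its underside; longer side along its own y. May be absent in some runs.
- mug: Bystander, to be left where it is: white mug, 80 mm across, 90 mm high.
- spray: Bystander, to be left where it is: white bottle, 60 mm across, 110 mm high.
- driver: Bystander, to be left where it is: screwdriver lying on the table.
- phone: Bystander, to be left where it is: black phone, 75 x 150 x 9 mm.
- case: Bystander, to be left where it is: grey spectacle case, 60 x 160 x 40 mm.
- tin: Bystander, to be left where it is: tin, 70 mm across, 80 mm high.
Mind the look-alikes: they are no part of the job. Leave any purple or turquoise look-alike of the scraper alone. Leave any red look-alike of the offcut1 alone.

How it is judged:
By the outcome, as a careful person would: the job done as asked, in the order asked, and still so for the second after the job is handed in, with the robot touching nothing.
Of offcut0, offcut1, offcut2, offcut3, offcut4 only 3 to 5 are there at a start; the rules pass over those that are not, and their reading is None.
At some moment in a run one of scraper, offcut0, offcut1, offcut2, offcut3, offcut4 may be knocked a few centimetres aside while the robot is not near it.
Once in a run the grip may slacken for a moment while it holds something.
It also fails if it takes over 200 s, if anything falls off the work surface, if the arm or the gripper's body presses on something with over 40 N, if the wrist force passes 120 N, or if a joint passes its speed limit or range.

ROBOT

A 6-joint arm with a two-finger parallel gripper is mounted at the origin on the work surface. World frame = base frame: x ahead of the robot, y to its left, z up, the work surface at z = 0. Lengths are in m, angles in degrees, forces in N, time in s.
With the tool pointing down it reaches from about 0.35 to 0.875 m from the base axis. Payload 4.2 kg.
Tool frame: the origin (TCP) lies at the very end of the fingers, on their centre line; the grasp point (between the pads) lies 19 mm behind it; z points along the fingers, y is the line along which they close (so a half turn about z gives the same grasp; the last joint's range is limited). The gripper opens to 87 mm and grips with 3 to 60 N. Pads are 19 mm wide; open, the fingers measure 117 mm over their backs; the gripper's body (75 mm by 190 mm) begins 51 mm behind the grasp point.
Start: joints at [-51.131, 22.042, 0.453, 0, -68.411, -14.817], TCP at [0.255, -0.571, 0.223] pointing down, gripper open.
Joint ranges: [-179.83, 179.83], [-69.29, 118.12], [-61.27, 80.66], [-181.25, 117.63], [-171.15, -9.14], [-177.46, 177.46]. Speed limits (degrees/s): [159.86, 159.86, 180, 180, 180, 180].

INTERFACE

Orientations are given as a 3x3 rotation matrix whose columns are the frame's x, y, z axes.
In Python, from station import r gives the robot as it stands.
- The arm moves only by the tool jog_arm, never from a script. Its argument "plan" is text: rows parted by semicolons, each of 7 numbers parted by spaces: the shift along the tool's x, y, z normalised to -1 to 1, where 1 is 0.025 m, then the turn, a rotation vector about the tool's x, y, z normalised to -1 to 1, where 1 is 8 degrees, then the closure, from -1 (fully open) to 1 (shut). A call has exactly 10 rows; each row shifts and turns the commanded pose from where the row before left it, along the tool's axes as they then stand; what a row does not reach is not made up. A row lasts 1/10 s, in which the tool goes at most 50 mm and 8.59 degrees, less where a joint would pass 70% of its speed; a pose out of reach is approached as far as the arm can. A call with a number of a shift or a turn outside -1 to 1 is refused whole. A call with a gripper value outside its range is refused whole. The fingers move at their own pace and stop on an object; the grip force is fixed at half the most. Time passes only in rows, so rows that do not move let the fingers close, or fill a call up. It gives the time, the measured TCP pose, the force, the opening and the grip force at its end, in the units of the state.
- r.sense(): the state, without advancing time (a new reading comes with each control period).
- r.capture(name): name is "side" or "top"; returns (picture, depth): 420x560x3 uint8, red, green, blue; 420x560 float32, m along the optical axis (not along the pixel's ray), 0 where there is no reading.
- r.get_calibration(name): a dict with "mtx" (3x3 intrinsics, pixels), "extrinsics" (4x4, takes a point from camera to world coordinates). Camera axes: x right, y up, looking along -z (the intrinsics and any distortion apply to the point x, -y, -z); pixel columns grow to the right and rows downward; lengths in m; the calibration is good to about 2 mm. A picture is of the moment at which its call begins. get_calibration takes no time and is no camera call.
- r.finish_job(): hands the job in; it is judged then, once.
The state is a dict: "time_s": time; "joints": joint angles; "joint_velocities": joint speeds; "effort": joint torques, N m; "tcp_pos": TCP position; "ee_rot": TCP orientation; "wrist_force": force on the tool from outside, world axes, zero at the start; "moment": the same for the moment, N m; "gripper_width": opening from 0.0 (shut) to 1.0 (fully open); "gripper_force": force on a finger pad.
Only numpy, scipy, OpenCV 4.12 (cv2) and the standard library are available. Lean on these libraries where they do the work, as an engineer would, in place of code of your own. Each camera call takes 0.05 s, during which the arm holds its last target. There are 200 camera calls.

## Working session

There is one attempt and no reset: what is moved stays moved. The work goes in short steps, Python scripts to look and compute and a tool call to move; the robot and the scene stay as the last step left them, time stands still between calls to the robot, and variables do not carry over. Pictures are saved under pics/ and viewed, at most 14 in all, crops included, and the job is handed in when it is done.

Besides the shell and the picture viewer there is one more tool, called after "Request:" as name(argument=value, ...) on one line, values as JSON. jog_arm: Moves the arm, as the interface text tells. Scaled input: -1 to 1 covers 0.025 m each way for a shift and 8 degrees each way for a turn. Its arguments: {"type":"object","properties":{"plan":{"type":"string"}},"required":["plan"]}

```bash
ls; mkdir -p pics; cat > h.py <<'E'
import numpy as np, cv2
from station import r
def cap(n,tag=None):
    p,d=r.capture(n)
    if tag: cv2.imwrite(f'pics/{tag}.png',p[:,:,::-1])
    return p,d
def pts(n,d):
    c=r.get_calibration(n);K=np.array(c['mtx']);E=np.array(c['extrinsics'])
    v,u=np.mgrid[0:d.shape[0],0:d.shape[1]]
    P=np.stack([(u-K[0,2])/K[0,0]*d,-(v-K[1,2])/K[1,1]*d,-d],-1)
    return P@E[:3,:3].T+E[:3,3]
def ray(n,u,v,z):
    c=r.get_calibration(n);K=np.array(c['mtx']);E=np.array(c['extrinsics'])
    q=E[:3,:3]@np.array([(u-K[0,2])/K[0,0],-(v-K[1,2])/K[1,1],-1.]);o=E[:3,3]
    return o+q*(z-o[2])/q[2]
E
python3 - <<'E'
from h import *
np.set_printoptions(precision=4,suppress=True)
print(r.sense())
for n in('top','side'):
    p,d=cap(n,n+'0'); c=r.get_calibration(n); print(c)
    P=pts(n,d); np.save(f'{n}0.npy',P)
E
```

```text
pics
{'time_s': 0.0, 'joints': array([-51.1294,  22.09  ,   0.3811,  -0.0286, -68.412 , -14.8151]), 'joint_velocities': array([-0.0685, -0.031 ,  0.0647, -0.0555, -0.0425, -0.0218]), 'effort': array([ -0.001 , -39.0659,  18.7404,   4.2199,   0.011 ,  -0.0002]), 'tcp_pos': array([ 0.2545, -0.5702,  0.2215]), 'ee_rot': array([[-0.9132, -0.4075, -0.001 ],
       [-0.4075,  0.9132,  0.0019],
       [ 0.0001,  0.0022, -1.    ]]), 'wrist_force': array([ 0.3526,  0.8869, -0.2793]), 'moment': array([-0.0003, -0.0375,  0.0308]), 'gripper_force': 0.0, 'gripper_width': 1.0026028135709015}
{'mtx': array([[439.6063,   0.    , 277.9851],
       [  0.    , 439.6063, 212.7418],
       [  0.    ,   0.    ,   1.    ]]), 'extrinsics': array([[-0.0129,  0.994 , -0.1087,  0.3474],
       [-0.9999, -0.0118,  0.01  , -0.0352],
       [ 0.0086,  0.1088,  0.994 ,  1.3024],
       [ 0.    ,  0.    ,  0.    ,  1.    ]])}
{'mtx': array([[395.9622,   0.    , 284.2603],
       [  0.    , 395.9622, 218.5098],
       [  0.    ,   0.    ,   1.    ]]), 'extrinsics': array([[-0.996 ,  0.0589, -0.0678,  0.4245],
       [-0.0892, -0.7388,  0.668 ,  0.6798],
       [-0.0108,  0.6713,  0.7411,  0.9184],
       [ 0.    ,  0.    ,  0.    ,  1.    ]])}
```

View pics/top0.png

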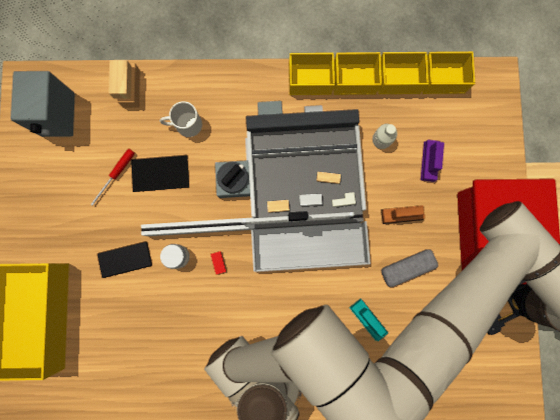

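View pics/side0.png

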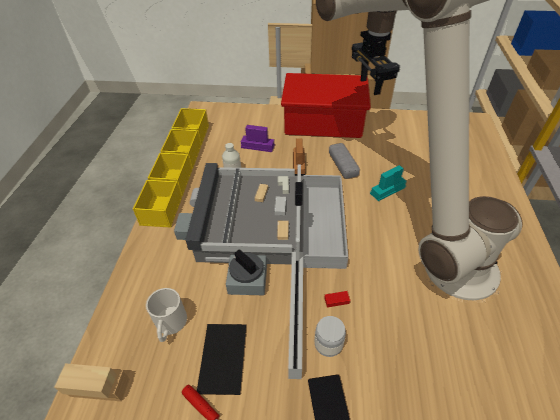

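The top view shows the bed around (308,180), guard grip (298,216), wheel (232,177), brown scraper (403,214), mat (160,173) and phone (125,260). Four offcuts are visible at (329,177), (311,200), (343,200) and (278,206).

```bash
cat >> h.py <<'E'
def rect(Q,lab=''):
    (c,s,a)=cv2.minAreaRect(Q[:,:2].astype(np.float32)*1000)
    # long-side direction in world, deg
    b=cv2.boxPoints((c,s,a)); e1=b[1]-b[0];e2=b[2]-b[1]; e=e1 if np.hypot(*e1)>np.hypot(*e2) else e2
    ang=np.degrees(np.arctan2(e[1],e[0]))%180
    print(lab,len(Q),'c',np.round(c,1),'size',np.round(sorted(s),1),'longdir',round(ang,2),'zmed',round(np.median(Q[:,2])*1000,1)); return np.array(c)/1000,ang
def win(P,u0,u1,v0,v1,z0,z1,extra=None):
    m=np.zeros(P.shape[:2],bool);m[v0:v1,u0:u1]=1
    m&=(P[...,2]>z0)&(P[...,2]<z1)
    if extra is not None:m&=extra
    m=cv2.morphologyEx(m.astype(np.uint8),cv2.MORPH_OPEN,np.ones((2,2)))>0
    n,l,st,_=cv2.connectedComponentsWithStats(m.astype(np.uint8))
    if n<2: return np.zeros((0,3))
    return P[l==1+np.argmax(st[1:,4])]
E
python3 - <<'E'
from h import *
P=np.load('top0.npy'); p=cv2.imread('pics/top0.png'); h=cv2.cvtColor(p,cv2.COLOR_BGR2HSV)
def R(l,*a):
    Q=win(P,*a)
    if len(Q)>5: rect(Q,l)
    else: print(l,'none')
R('beam',235,375,100,140,.095,.115)
R('cheeks',235,375,120,225,.075,.095)
R('cheekL',235,270,120,215,.075,.095)
R('cheekR',345,375,120,215,.075,.095)
R('stop',258,355,135,165,.083,.1)
R('grip',285,312,205,228,.17,.2)
R('wbar',215,252,155,200,.09,.115)
R('scr handle',375,430,200,228,.07,.1)
R('scr all',375,430,200,228,.01,.1)
R('scr block',375,430,200,228,.02,.04)
R('tray',240,380,215,280,-.01,.03)
R('bedtop',258,355,150,212,.05,.066)
R('win',140,370,205,240,.12,.16)
for l,w in(('o_a',(316,345,170,186)),('o_b',(300,324,192,207)),('o_c',(331,357,191,208)),('o_d',(266,291,199,213))): R(l,*w,.068,.09)
dk=h[...,2]<60
R('mat',125,195,148,198,-.01,.012,dk)
R('phone',92,158,236,280,-.01,.02,dk)
print(P[173,160],P[260,125],P[230,200],P[230,160])
i=np.argwhere((h[160:200,215:255,2]>150)&(P[160:200,215:255,2]>.09)); print('dot',i.mean(0)+[160,215] if len(i) else None, len(i))
cv2.imwrite('pics/crop0.png',cv2.resize(p[100:280,130:440],None,fx=2.5,fy=2.5,interpolation=cv2.INTER_CUBIC))
E
```

```text
beam 1903 c [643.7 -58.3] size [279.  524.8] longdir 147.54 zmed 102.9
cheeks 1295 c [ 550.3 -145.8] size [364. 366.] longdir 9.02 zmed 84.1
cheekL 402 c [527.4   0.7] size [ 62.3 361.8] longdir 1.52 zmed 82.9
cheekR 422 c [ 622.8 -275.4] size [ 61.9 270.4] longdir 3.21 zmed 83.6
stop 478 c [ 660.1 -131.5] size [ 13.  272.3] longdir 92.76 zmed 87.1
grip 162 c [ 463.2 -104.8] size [22.8 63.7] longdir 103.45 zmed 184.0
wbar 175 c [587.1  82.6] size [15.7 63.9] longdir 139.34 zmed 99.2
scr handle 253 c [ 431.1 -256.6] size [ 36.3 471.9] longdir 106.3 zmed 84.2
scr all 590 c [ 435.8 -257.6] size [ 57.2 475.1] longdir 104.79 zmed 40.8
scr block 240 c [ 478.8 -420.1] size [ 38.9 132.1] longdir 94.86 zmed 28.0
tray 4486 c [ 389.9 -137.5] size [119.2 319.6] longdir 92.93 zmed 4.4
bedtop 4722 c [ 502.7 -135.9] size [285.8 302.6] longdir 2.2 zmed 59.1
win 174 c [457.3 -10.6] size [ 10.1 124. ] longdir 90.96 zmed 138.8
o_a 199 c [ 580.7 -193.7] size [26.2 67.9] longdir 85.86 zmed 72.4
o_b 225 c [453.4 -87.6] size [ 59.7 228.7] longdir 139.06 zmed 76.5
o_c 200 c [ 448.9 -146.6] size [ 42.4 298.4] longdir 124.25 zmed 74.4
o_d 221 c [501.  -48.7] size [28.7 60.2] longdir 93.98 zmed 72.4
mat 1779 c [537.  158.4] size [164.3 516.4] longdir 63.24 zmed 2.3
phone 1249 c [370.  221.9] size [ 90.2 508.2] longdir 95.05 zmed 7.2
[ 0.61504665  0.30566502 -0.00451054] [0.35551974 0.39923471 0.01064327] [0.43700284 0.17374941 0.05778786] [0.43852291 0.28722768 0.05593837]
dot None 0
```

View pics/crop0.png

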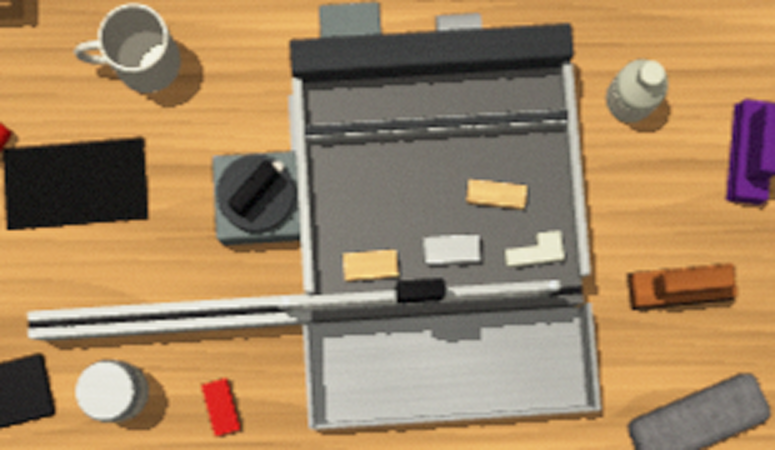

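```bash
cat > m.py <<'E'
from h import *
def near(Q,c,R): return Q[np.hypot(*(Q[:,:2]-c).T)<R]
def R(P,l,rad,*a):
    Q=win(P,*a)
    if len(Q)<6: print(l,'none');return
    Q=near(Q,np.median(Q[:,:2],0),rad); return rect(Q,l)
E
python3 - <<'E'
from m import *
P=np.load('top0.npy'); p=cv2.imread('pics/top0.png'); h=cv2.cvtColor(p,cv2.COLOR_BGR2HSV)
R(P,'beam',.18,235,375,100,140,.095,.115)
R(P,'grip',.035,285,312,205,228,.17,.2)
R(P,'wbar',.045,215,252,155,200,.09,.115)
R(P,'handle',.05,375,430,200,228,.07,.1)
R(P,'scr all',.08,375,430,200,228,.02,.1)
R(P,'block',.08,375,430,200,228,.02,.04)
for l,w in(('o_a',(316,345,170,186)),('o_b',(300,324,192,207)),('o_c',(331,357,191,208)),('o_d',(266,291,199,213))): R(P,l,.04,*w,.068,.09)
dk=h[...,2]<60
R(P,'mat',.11,125,195,148,198,-.03,.03,dk)
# mat by rays at z=4mm
m=np.zeros(dk.shape,np.uint8);m[148:198,125:195]=dk[148:198,125:195]
n,l,st,_=cv2.connectedComponentsWithStats(m); k=1+np.argmax(st[1:,4])
v,u=np.where(l==k); rect(np.array([ray('top',a,b,.004) for a,b in zip(u,v)]),'mat ray')
# side view
P=np.load('side0.npy');
R(P,'s handle',.06,285,312,135,175,.07,.1)
R(P,'s grip',.035,288,308,170,215,.17,.2)
R(P,'s wbar',.045,225,270,240,285,.09,.115)
for l,w in(('s_a',(252,270,182,204)),('s_b',(272,290,194,216)),('s_c',(276,291,174,195)),('s_d',(274,291,218,240))): R(P,l,.04,*w,.068,.09)
E
```

```text
beam 1846 c [ 769.9 -113.6] size [ 94.1 308.7] longdir 92.87 zmed 102.9
grip 160 c [ 462.1 -102.5] size [17.4 57.1] longdir 93.55 zmed 184.0
wbar 175 c [587.1  82.6] size [15.7 63.9] longdir 139.34 zmed 99.2
handle 242 c [ 479.4 -417.8] size [20.8 88. ] longdir 95.14 zmed 84.6
scr all 558 c [ 478.6 -418.4] size [ 38.9 128.6] longdir 94.86 zmed 51.9
block 213 c [ 477.5 -405.2] size [ 38.9 102. ] longdir 94.86 zmed 28.0
o_a 199 c [ 580.7 -193.7] size [26.2 67.9] longdir 85.86 zmed 72.4
o_b 223 c [ 517.6 -142.7] size [28.1 61.2] longdir 91.45 zmed 76.5
o_c 199 c [ 517.7 -235.2] size [32.  67.7] longdir 97.55 zmed 74.4
o_d 221 c [501.  -48.7] size [28.7 60.2] longdir 93.98 zmed 72.4
mat 1772 c [610.4 302.3] size [ 98.9 168. ] longdir 93.78 zmed 2.3
mat ray 1792 c [613.3 304.5] size [ 98.8 168.2] longdir 93.81 zmed 4.0
s handle 110 c [ 477.1 -415.6] size [22.1 91.1] longdir 93.26 zmed 84.7
s grip 107 c [461.9 -92.7] size [16.3 47.8] longdir 93.84 zmed 185.2
s wbar 193 c [583.   83.2] size [33.  61.1] longdir 139.28 zmed 100.8
s_a 140 c [ 579.8 -187.2] size [23.8 68.1] longdir 83.26 zmed 73.5
s_b 165 c [ 516.2 -135. ] size [29.2 61.4] longdir 93.65 zmed 77.5
s_c 129 c [ 516.4 -233. ] size [31.7 73.9] longdir 94.95 zmed 75.3
s_d 174 c [499.3 -42.8] size [28.5 60.1] longdir 94.7 zmed 73.7
```

Request:
jog_arm(plan="0 0 0 0 0 -0.96 1;0 0 0 0 0 -0.96 1;0 0 0 0 0 -0.96 1;0 0 0 0 0 -0.96 1;0 0 0 0 0 -0.96 1;0 0 0 0 0 -0.96 1;0 0 0 0 0 -0.96 1;0 0 0 0 0 -0.96 1;0 0 0 0 0 -0.93 1;0 0 0 0 0 0 1")

```text
time_s: 1.1
tcp_pos: [0.2546, -0.5704, 0.2219]
ee_rot: [[0.051, -0.999, -0.001], [-0.999, -0.051, 0.001], [-0.001, 0.001, -1.0]]
wrist_force: [0.1, 1.0, -0.3]
gripper_width: 0.17
gripper_force: 0.0
```

```bash
cat >> h.py <<'E'
from scipy.spatial.transform import Rotation as Ro
O=np.array([.567,-.1285]);Y=np.radians(2.87)
EX=np.array([np.cos(Y),np.sin(Y)]);EY=np.array([-EX[1],EX[0]])
def bed(bx,by): return O+np.array(bx)*EX+np.array(by)*EY
def tobed(q): q=np.array(q)[:2]-O; return np.round([q@EX,q@EY],4)
def go(xy,z,yaw):
    "how far to target: first shift (units of 25 mm, tool axes as now), then turn; yaw=world direction of tool y"
    s=r.sense();A=s['ee_rot'];p=s['tcp_pos']
    a=np.radians(yaw);T=np.array([[-np.sin(a),np.cos(a),0],[np.cos(a),np.sin(a),0],[0,0,-1]]).T
    yv=np.array([np.cos(a),np.sin(a),0]);zv=np.array([0,0,-1.]);T=np.stack([np.cross(yv,zv),yv,zv],1)
    d=A.T@(np.array([*xy,z])-p)/.025; w=Ro.from_matrix(A.T@T).as_rotvec(degrees=True)/8
    print('t',round(s['time_s'],2),'p',np.round(p,4),'bed',tobed(p),'yaw',round(np.degrees(np.arctan2(A[1,1],A[0,1])),2),'j',np.round(s['joints'],1),'F',np.round(s['wrist_force'],1),'w',round(s['gripper_width'],3),'gf',round(s['gripper_force'],1))
    print('shift',np.round(d,2),'turn',np.round(w,2))
E
python3 -c "
from h import *
go([.464,-.165],.22,182.87)"
```

```text
t 1.1 p [ 0.2546 -0.5704  0.2219] bed [-0.3341 -0.4257] yaw -177.08 j [-51.1  22.1   0.4  -0.  -68.4  54.1] F [ 0.1  1.  -0.3] w 0.17 gf 0.0
shift [-15.77  -9.19   0.09] turn [0.   0.01 0.01]
```

Request:
jog_arm(plan="-0.79 -0.46 0 0 0 0 1;-0.79 -0.46 0 0 0 0 1;-0.79 -0.46 0 0 0 0 1;-0.79 -0.46 0 0 0 0 1;-0.79 -0.46 0 0 0 0 1;-0.79 -0.46 0 0 0 0 1;-0.79 -0.46 0 0 0 0 1;-0.79 -0.46 0 0 0 0 1;-0.79 -0.46 0 0 0 0 1;-0.79 -0.46 0 0 0 0 1")

```text
time_s: 2.1
tcp_pos: [0.3596, -0.3666, 0.2224]
ee_rot: [[0.048, -0.999, -0.0], [-0.999, -0.048, 0.0], [-0.0, 0.0, -1.0]]
wrist_force: [0.1, 0.7, 0.2]
gripper_width: 0.005
gripper_force: 0.0
```

Request:
jog_arm(plan="-0.79 -0.46 0 0 0 0 1;-0.79 -0.46 0 0 0 0 1;-0.79 -0.46 0 0 0 0 1;-0.79 -0.46 0 0 0 0 1;-0.79 -0.46 0 0 0 0 1;-0.79 -0.46 0 0 0 0 1;-0.79 -0.46 0 0 0 0 1;-0.79 -0.46 0 0 0 0 1;-0.79 -0.46 0 0 0 0 1;-0.79 -0.46 0 0 0 0 1")

```text
time_s: 3.1
tcp_pos: [0.4644, -0.1635, 0.2224]
ee_rot: [[0.048, -0.999, -0.0], [-0.999, -0.048, 0.0], [-0.0, 0.0, -1.0]]
wrist_force: [-0.4, -0.7, -0.1]
gripper_width: 0.004
gripper_force: 0.0
```

Request:
jog_arm(plan="0 0 0.5 0 0 0 1;0 0 0.5 0 0 0 1;0 0 0.5 0 0 0 1;0 0 0.5 0 0 0 1;0 0 0.5 0 0 0 1;0 0 0.3 0 0 0 1;0 0 0 0 0 0 1;0 0 0 0 0 0 1;0 0 0 0 0 0 1;0 0 0 0 0 0 1")

```text
time_s: 4.1
tcp_pos: [0.4646, -0.1645, 0.1532]
ee_rot: [[0.051, -0.999, 0.001], [-0.999, -0.051, -0.0], [0.0, -0.001, -1.0]]
wrist_force: [0.3, -0.5, -0.4]
gripper_width: 0.008
gripper_force: 0.0
```

```bash
python3 - <<'E'
from h import *
cap('side','side1')
go(bed(-.105,.257),.152,182.87)
E
```

```text
t 4.15 p [ 0.4645 -0.1645  0.1531] bed [-0.1041 -0.0308] yaw -177.08 j [ -0.6  13.  -23.6   0.  -53.3   3.5] F [-0.1  0.  -0.4] w 0.007 gf 0.0
shift [-11.51   0.02   0.04] turn [-0.01 -0.    0.01]
```

View pics/side1.png

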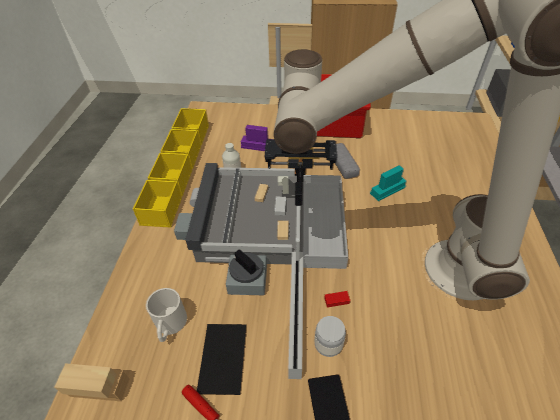

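The closed fingers are at (301,165), just behind the grip block at (298,190), so I'm starting the push.

Request:
jog_arm(plan="-0.5 0 0 0 0 0 1;-0.9 0 0 0 0 0 1;-1 0 0 0 0 0 1;-1 0 0 0 0 0 1;-1 0 0 0 0 0 1;-1 0 0 0 0 0 1;-1 0 0 0 0 0 1;-1 0 0 0 0 0 1;-1 0 0 0 0 0 1;-1 0 0 0 0 0 1")

```text
time_s: 5.15
tcp_pos: [0.4519, 0.0711, 0.1529]
ee_rot: [[0.051, -0.999, 0.001], [-0.999, -0.051, -0.001], [0.001, -0.001, -1.0]]
wrist_force: [2.3, -3.8, -1.5]
gripper_width: 0.005
gripper_force: 1.8
```

Request:
jog_arm(plan="-0.5 0 0 0 0 0 1;-0.4 0 0 0 0 0 1;-0.3 0 0 0 0 0 1;-0.3 0 0 0 0 0 1;-0.2 0 0 0 0 0 1;-0.1 0 0 0 0 0 1;-0.1 0 0 0 0 0 1;0 0 0 0 0 0 1;0 0 0 0 0 0 1;0 0 0 0 0 0 1")

```text
time_s: 6.15
tcp_pos: [0.4497, 0.1178, 0.1523]
ee_rot: [[0.051, -0.999, -0.0], [-0.999, -0.051, 0.0], [-0.0, 0.0, -1.0]]
wrist_force: [-0.4, -0.1, -0.2]
gripper_width: 0.008
gripper_force: 0.0
```

```bash
python3 - <<'E'
from m import *
p,d=cap('side','side2');P=pts('side',d)
R(P,'grip',.035,270,330,200,360,.165,.2)
go(bed(-.105,.257),.152,182.87)
E
```

```text
grip 216 c [449.  153.4] size [19.8 56.1] longdir 88.6 zmed 185.1
t 6.2 p [0.4497 0.1177 0.1524] bed [-0.1048  0.2518] yaw -177.08 j [ 34.8  10.4 -27.1  -0.  -52.4 -31.8] F [ 1.1 -0.1 -0.2] w 0.003 gf 0.0
shift [-0.21  0.01  0.02] turn [0.   0.   0.01]
```

View pics/side2.png

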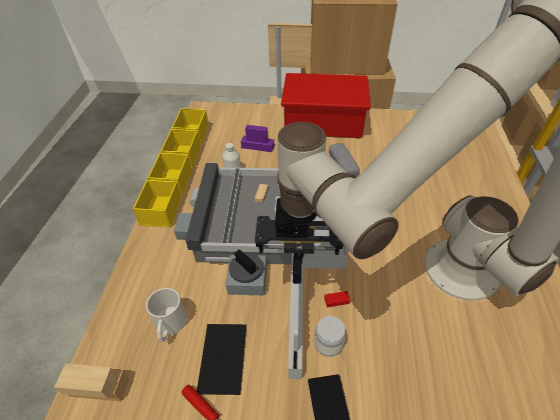

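The guard is nearly open, with the grip below the gripper at (297,255). I'm creeping on until the stop pushes back.

Request:
jog_arm(plan="-0.06 0 0 0 0 0 1;0 0 0 0 0 0 1;-0.06 0 0 0 0 0 1;0 0 0 0 0 0 1;-0.06 0 0 0 0 0 1;0 0 0 0 0 0 1;-0.06 0 0 0 0 0 1;0 0 0 0 0 0 1;0 0 0 0 0 0 1;0 0 0 0 0 0 1")

```text
time_s: 7.2
tcp_pos: [0.4494, 0.122, 0.1525]
ee_rot: [[0.051, -0.999, -0.001], [-0.999, -0.051, -0.003], [0.003, 0.001, -1.0]]
wrist_force: [4.4, -8.9, -1.6]
gripper_width: 0.009
gripper_force: 4.2
```

Request:
jog_arm(plan="-0.05 0 0 0 0 0 1;0 0 0 0 0 0 1;-0.05 0 0 0 0 0 1;0 0 0 0 0 0 1;0 0 0 0 0 0 1;0 0 0 0 0 0 1;0 0 0 0 0 0 1;0 0 0 0 0 0 1;0 0 0 0 0 0 1;0 0 0 0 0 0 1")

```text
time_s: 8.2
tcp_pos: [0.4493, 0.1221, 0.1525]
ee_rot: [[0.051, -0.999, -0.002], [-0.999, -0.051, -0.008], [0.007, 0.002, -1.0]]
wrist_force: [6.7, -17.2, -2.1]
gripper_width: 0.005
gripper_force: 8.7
```

Request:
jog_arm(plan="0.4 0 0 0 0 0 1;0.4 0 0 0 0 0 1;0 0 -0.6 0 0 0 1;0 0 -0.6 0 0 0 0.08;0 0 -0.6 0 0 0 0.08;0 0 -0.4 0 0 0 0.08;0 0 0 0 0 0 0.08;0 0 0 0 0 0 0.08;0 0 0 0 0 0 0.08;0 0 0 0 0 0 0.08")

```text
time_s: 9.2
tcp_pos: [0.45, 0.106, 0.2068]
ee_rot: [[0.051, -0.999, -0.001], [-0.999, -0.051, -0.001], [0.001, 0.001, -1.0]]
wrist_force: [-0.3, -0.4, 0.2]
gripper_width: 0.446
gripper_force: 0.0
```

```bash
python3 - <<'E'
from m import *
p,d=cap('top');P=pts('top',d)
R(P,'wbar',.045,215,252,155,200,.09,.115)
go([.586,.083],.20,229.3)
go([.586,.083],.20,182.92)
E
```

```text
wbar 120 c [592.6  78.4] size [16.4 49.2] longdir 138.47 zmed 99.1
t 9.25 p [0.4501 0.1061 0.2069] bed [-0.105   0.2401] yaw -177.07 j [ 33.5   6.9 -22.7  -0.  -60.5 -30.5] F [-0.3 -0.2  1. ] w 0.452 gf 0.0
shift [ 1.2  -5.38  0.27] turn [ 0.01 -0.   -5.8 ]
t 9.25 p [0.4501 0.1061 0.2069] bed [-0.105   0.2401] yaw -177.07 j [ 33.5   6.9 -22.7  -0.  -60.5 -30.5] F [-0.3 -0.2  1. ] w 0.452 gf 0.0
shift [ 1.2  -5.38  0.27] turn [ 0.01 -0.    0.  ]
```

Request:
jog_arm(plan="0.2 -0.9 0 0 0 0 0.08;0.2 -0.9 0 0 0 0 0.08;0.2 -0.9 0 0 0 0 0.08;0.2 -0.9 0 0 0 0 0.08;0.2 -0.9 0.1 0 0 0 0.08;0.2 -0.9 0.1 0 0 0 0.08;0 0 0 0 0 -0.96 0.08;0 0 0 0 0 -0.97 0.08;0 0 0 0 0 -0.97 0.08;0 0 0 0 0 -0.97 0.08")

```text
time_s: 10.25
tcp_pos: [0.5866, 0.083, 0.2017]
ee_rot: [[0.562, -0.827, -0.001], [-0.827, -0.562, -0.0], [-0.0, 0.001, -1.0]]
wrist_force: [0.7, -0.2, -0.4]
gripper_width: 0.461
gripper_force: 0.0
```

Request:
jog_arm(plan="0 0 0 0 0 -0.97 0.08;0 0 0 0 0 -0.97 0.08;0 0 0.6 0 0 0 0.08;0 0 0.6 0 0 0 0.08;0 0 0.6 0 0 0 0.08;0 0 0.6 0 0 0 0.08;0 0 0.5 0 0 0 0.08;0 0 0 0 0 0 0.08;0 0 0 0 0 0 0.08;0 0 0 0 0 0 0.08")

```text
time_s: 11.25
tcp_pos: [0.5874, 0.0833, 0.1309]
ee_rot: [[0.76, -0.65, 0.002], [-0.65, -0.76, 0.0], [0.001, -0.001, -1.0]]
wrist_force: [-0.1, 0.6, 0.0]
gripper_width: 0.46
gripper_force: 0.0
```

```bash
python3 - <<'E'
from h import *
p,d=cap('side'); cv2.imwrite('pics/w1.png',cv2.resize(p[190:310,190:330,::-1],None,fx=4,fy=4))
go([.586,.083],.075,229.3)
E
```

```text
t 11.3 p [0.5873 0.0833 0.131 ] bed [0.0309 0.2106] yaw -130.58 j [ 23.7  23.5 -11.5   0.  -55.   25.7] F [-0.3  0.  -0.1] w 0.46 gf 0.0
shift [-0.03  0.05  2.24] turn [-0.01 -0.01  0.02]
```

View pics/w1.png

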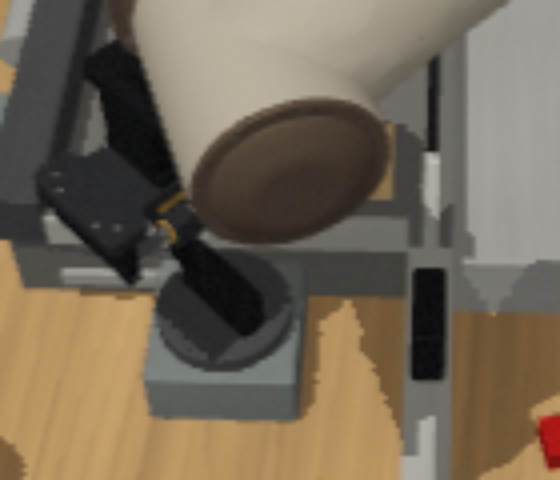

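The bar at (230,290) in the crop lies between the gripper's fingers and across their closing line, so I'm descending to grip it.

Request:
jog_arm(plan="0 0.05 0.5 0 0 0 0.08;0 0 0.5 0 0 0 0.08;0 0 0.5 0 0 0 0.08;0 0 0.5 0 0 0 0.08;0 0 0.24 0 0 0 0.08;0 0 0 0 0 0 1;0 0 0 0 0 0 1;0 0 0 0 0 0 1;0 0 0 0 0 0 1;0 0 0 0 0 0 1")

```text
time_s: 12.3
tcp_pos: [0.5892, 0.0854, 0.0745]
ee_rot: [[0.76, -0.65, 0.008], [-0.65, -0.76, 0.005], [0.003, -0.009, -1.0]]
wrist_force: [5.5, 7.9, -7.3]
gripper_width: 0.226
gripper_force: 30.0
```

Request:
jog_arm(plan="0 0 0 0 0 0.3 1;0 0 0 0 0 0.5 1;0 0 0 0 0 0.6 1;0 0 0 0 0 0.6 1;0 0 0 0 0 0.6 1;0 0 0 0 0 0.6 1;0 0 0 0 0 0.6 1;0 0 0 0 0 0.6 1;0 0 0 0 0 0.6 1;0 0 0 0 0 0 1")

```text
time_s: 13.3
tcp_pos: [0.5896, 0.0856, 0.0745]
ee_rot: [[0.163, -0.987, 0.009], [-0.987, -0.163, 0.005], [-0.004, -0.01, -1.0]]
wrist_force: [6.5, 8.4, -7.8]
gripper_width: 0.227
gripper_force: 30.0
```

```bash
python3 - <<'E'
from m import *
go([.586,.083],.075,190)
print(r.sense()['moment'])
p,d=cap('top');P=pts('top',d)
R(P,'stop',.16,275,350,120,165,.083,.1)
E
```

```text
t 13.3 p [0.5896 0.0856 0.0745] bed [0.0333 0.2127] yaw -170.61 j [ 23.8  27.1 -14.9  -0.1 -47.4 -14.3] F [ 6.5  8.4 -7.8] w 0.227 gf 30.0
shift [ 0.08  0.16 -0.02] turn [-0.07  0.03 -0.08]
[ 2.10212274 -1.47882654  0.03430803]
stop 374 c [ 669.1 -150.3] size [ 13.7 212.9] longdir 92.89 zmed 87.4
```

Request:
jog_arm(plan="-0.07 -0.11 0 0 0 0.3 1;0 0 0 0 0 0.7 1;0 0 0 0 0 0.9 1;0 0 0 0 0 0.9 1;0 0 0 0 0 0.9 1;0 0 0 0 0 0.9 1;0 0 0 0 0 0.9 1;0 0 0 0 0 0.9 1;0 0 0 0 0 0.9 1;0 0 0 0 0 0.7 1")

```text
time_s: 14.35
tcp_pos: [0.5901, 0.0855, 0.0745]
ee_rot: [[-0.817, -0.577, 0.004], [-0.577, 0.817, 0.002], [-0.004, -0.001, -1.0]]
wrist_force: [4.4, 1.9, -4.0]
gripper_width: 0.226
gripper_force: 29.9
```

Request:
jog_arm(plan="0 0 0 0 0 0.7 1;0 0 0 0 0 0.9 1;0 0 0 0 0 0.9 1;0 0 0 0 0 0.9 1;0 0 0 0 0 0.9 1;0 0 0 0 0 0.9 1;0 0 0 0 0 0.9 1;0 0 0 0 0 0.9 1;0 0 0 0 0 0.9 1;0 0 0 0 0 0.6 1")

```text
time_s: 15.35
tcp_pos: [0.5895, 0.0852, 0.0745]
ee_rot: [[-0.841, 0.542, 0.003], [0.542, 0.841, 0.002], [-0.002, 0.003, -1.0]]
wrist_force: [2.0, 1.5, -2.7]
gripper_width: 0.245
gripper_force: 3.1
```

Request:
jog_arm(plan="0 0 0 0 0 0 1;0 0 0 0 0 0 1;0 0 0 0 0 0 0.08;0 0 0 0 0 0 0.08;0 0 0 0 0 0 0.08;0 0 0 0 0 0 0.08;0 0 -0.7 0 0 0 0.08;0 0 -0.7 0 0 0 0.08;0 0 -0.7 0 0 0 0.08;0 0 0 0 0 0 0.08")

```text
time_s: 16.35
tcp_pos: [0.5898, 0.0846, 0.1292]
ee_rot: [[-0.843, 0.538, 0.005], [0.538, 0.843, 0.001], [-0.003, 0.004, -1.0]]
wrist_force: [1.5, -0.1, 0.5]
gripper_width: 0.46
gripper_force: 0.0
```

```bash
python3 - <<'E'
from m import *
go([.5895,.0855],.127,40+180)
p,d=cap('top');P=pts('top',d)
R(P,'stop',.16,258,355,120,165,.083,.1)
p,d=cap('side');P=pts('side',d)
R(P,'wbar',.045,225,270,240,285,.09,.115)
E
```

```text
t 16.35 p [0.5898 0.0846 0.1292] bed [0.0335 0.2117] yaw 57.44 j [ 2.370e+01  2.370e+01 -1.140e+01  1.000e-01 -5.470e+01 -1.463e+02] F [ 1.5 -0.1  0.5] w 0.46 gf 0.0
shift [0.03 0.02 0.09] turn [ -0.03   0.04 -20.32]
stop 460 c [ 695.6 -133.5] size [ 13.7 276.3] longdir 92.97 zmed 87.3
wbar 136 c [577.2  91.9] size [33.9 39.3] longdir 178.54 zmed 100.6
```

Request:
jog_arm(plan="0 0 0 0 0 -0.97 0.08;0 0 0 0 0 -0.97 0.08;0 0 0 0 0 -0.97 0.08;0 0 0 0 0 -0.97 0.08;0 0 0 0 0 -0.97 0.08;0 0 0 0 0 -0.97 0.08;0 0 0 0 0 -0.97 0.08;0 0 0 0 0 -0.97 0.08;0 0 0 0 0 -0.97 0.08;0 0 0 0 0 -0.97 0.08")

```text
time_s: 17.45
tcp_pos: [0.5873, 0.084, 0.1249]
ee_rot: [[-0.703, -0.711, -0.003], [-0.711, 0.703, -0.001], [0.003, 0.002, -1.0]]
wrist_force: [-0.3, 0.5, 0.9]
gripper_width: 0.46
gripper_force: 0.0
```

Request:
jog_arm(plan="0 0 0 0 0 -0.97 0.08;0 0 0 0 0 -0.97 0.08;0 0 0 0 0 -0.97 0.08;0 0 0 0 0 -0.97 0.08;0 0 0 0 0 -0.97 0.08;0 0 0 0 0 -0.97 0.08;0 0 0 0 0 -0.97 0.08;0 0 0 0 0 -0.97 0.08;0 0 0 0 0 -0.97 0.08;0 0 0 0 0 -0.97 0.08")

```text
time_s: 18.45
tcp_pos: [0.5874, 0.084, 0.1249]
ee_rot: [[0.543, -0.839, -0.003], [-0.839, -0.543, -0.001], [-0.001, 0.003, -1.0]]
wrist_force: [-0.2, -0.6, -0.4]
gripper_width: 0.46
gripper_force: 0.0
```

Request:
jog_arm(plan="0 0 0 0 0 -0.97 0.08;0 0 0 0 0 -0.97 0.08;0 0 0 0 0 -0.97 0.08;0 0 0 0 0 -0.22 0.08;0 0 0.6 0 0 0 0.08;0 0 0.6 0 0 0 0.08;0 0 0.6 0 0 0 0.08;0 0 0.35 0 0 0 0.08;0 0 0 0 0 0 0.08;0 0 0 0 0 0 0.08")

```text
time_s: 19.45
tcp_pos: [0.5884, 0.0843, 0.0726]
ee_rot: [[0.845, -0.535, -0.0], [-0.535, -0.845, -0.0], [-0.0, 0.001, -1.0]]
wrist_force: [-0.1, -0.2, 0.9]
gripper_width: 0.461
gripper_force: 0.0
```

```bash
python3 - <<'E'
from m import *
go([.5895,.0855],.075,239)
E
```

```text
t 19.45 p [0.5884 0.0843 0.0726] bed [0.032  0.2114] yaw -122.34 j [ 23.8  27.4 -14.8   0.  -47.9  33.9] F [-0.1 -0.2  0.9] w 0.461 gf 0.0
shift [ 0.01 -0.07 -0.1 ] turn [ 0.    0.   -0.17]
```

Request:
jog_arm(plan="0 0 -0.1 0 0 0 1;0 0 0 0 0 0 1;0 0 0 0 0 0 1;0 0 0 0 0 0 1;0 0 0 0 0 0 1;0 0 0 0 0 0.4 1;0 0 0 0 0 0.6 1;0 0 0 0 0 0.7 1;0 0 0 0 0 0.7 1;0 0 0 0 0 0.7 1")

```text
time_s: 20.45
tcp_pos: [0.5895, 0.0854, 0.0761]
ee_rot: [[0.54, -0.842, 0.003], [-0.842, -0.54, 0.001], [0.0, -0.003, -1.0]]
wrist_force: [0.5, 4.2, 1.4]
gripper_width: 0.231
gripper_force: 30.0
```

Request:
jog_arm(plan="0 0 0 0 0 0.7 1;0 0 0 0 0 0.7 1;0 0 0 0 0 0.7 1;0 0 0 0 0 0.7 1;0 0 0 0 0 0.7 1;0 0 0 0 0 0.7 1;0 0 0 0 0 0.4 1;0 0 0 0 0 0.2 1;0 0 0 0 0 0.1 1;0 0 0 0 0 0 1")

```text
time_s: 21.45
tcp_pos: [0.5897, 0.0854, 0.076]
ee_rot: [[-0.11, -0.994, 0.003], [-0.994, 0.11, 0.002], [-0.002, -0.003, -1.0]]
wrist_force: [1.3, 5.5, 2.0]
gripper_width: 0.226
gripper_force: 30.0
```

```bash
python3 - <<'E'
from m import *
go([.5895,.0855],.075,165)
print(r.sense()['moment'])
p,d=cap('top');P=pts('top',d)
R(P,'stop',.16,258,355,120,165,.083,.095)
E
```

```text
t 21.45 p [0.5897 0.0854 0.076 ] bed [0.0333 0.2125] yaw 173.69 j [ 23.8  27.2 -14.5  -0.  -48.1 -30.1] F [1.3 5.5 2. ] w 0.226 gf 30.0
shift [-0.    0.01  0.04] turn [-0.02  0.01  1.09]
[ 1.39931664 -0.41172978 -0.0126677 ]
stop 464 c [ 709.4 -132.7] size [ 13.6 274.4] longdir 92.78 zmed 87.3
```

Request:
jog_arm(plan="0 0 0 0 0 0.3 1;0 0 0 0 0 0.2 1;0 0 0 0 0 0.1 1;0 0 0 0 0 0.1 1;0 0 0 0 0 0.1 1;0 0 0 0 0 0.1 1;0 0 0 0 0 0.1 1;0 0 0 0 0 0.1 1;0 0 0 0 0 0 1;0 0 0 0 0 0 1")

```text
time_s: 22.5
tcp_pos: [0.5897, 0.0854, 0.0761]
ee_rot: [[-0.257, -0.966, 0.003], [-0.966, 0.257, 0.001], [-0.002, -0.003, -1.0]]
wrist_force: [2.5, 5.0, 1.4]
gripper_width: 0.229
gripper_force: 30.3
```

```bash
python3 - <<'E'
from m import *
go([.5895,.0855],.075,165)
print(r.sense()['moment'])
p,d=cap('top');P=pts('top',d)
R(P,'stop',.16,258,355,120,165,.083,.095)
E
```

```text
t 22.5 p [0.5897 0.0854 0.0761] bed [0.0334 0.2125] yaw 165.08 j [ 23.8  27.2 -14.5   0.  -48.1 -38.8] F [2.5 5.  1.4] w 0.229 gf 30.3
shift [-0.    0.01  0.04] turn [-0.02  0.01  0.01]
[ 1.36661852 -0.41473786  0.63961905]
stop 463 c [ 710.7 -133. ] size [ 13.9 274.2] longdir 92.53 zmed 86.9
```

Request:
jog_arm(plan="0 0 0 0 0 0.15 1;0 0 0 0 0 0.15 1;0 0 0 0 0 0 1;0 0 0 0 0 0 1;0 0 0 0 0 0 1;0 0 0 0 0 0 1;0 0 0 0 0 0 1;0 0 0 0 0 0 1;0 0 0 0 0 0 1;0 0 0 0 0 0 1")

```text
time_s: 23.55
tcp_pos: [0.5896, 0.085, 0.076]
ee_rot: [[-0.299, -0.954, 0.003], [-0.954, 0.299, 0.001], [-0.002, -0.003, -1.0]]
wrist_force: [3.1, 4.3, 2.0]
gripper_width: 0.235
gripper_force: 31.2
```

```bash
python3 - <<'E'
from m import *
go([.5895,.0855],.075,165)
print(r.sense()['moment'])
E
```

```text
t 23.55 p [0.5896 0.085  0.076 ] bed [0.0332 0.2122] yaw 162.58 j [ 23.8  27.2 -14.6   0.  -48.1 -41.2] F [3.1 4.3 2. ] w 0.235 gf 31.2
shift [-0.02  0.01  0.04] turn [-0.02  0.01 -0.3 ]
[ 1.37574131 -0.73665041  0.87107052]
```

Request:
jog_arm(plan="0 0 0 0 0 0 0.08;0 0 0 0 0 0 0.08;0 0 0 0 0 0 0.08;0 0 0 0 0 0 0.08;0 0 -0.9 0 0 0 0.08;0 0 -0.9 0 0 0 0.08;0 0 -0.9 0 0 0 0.08;0 0 -0.9 0 0 0 0.08;0 0 -0.9 0 0 0 -1;0 0 -0.9 0 0 0 -1")

```text
time_s: 24.55
tcp_pos: [0.5876, 0.0838, 0.2108]
ee_rot: [[-0.302, -0.953, -0.002], [-0.953, 0.302, -0.001], [0.001, 0.001, -1.0]]
wrist_force: [0.4, -0.3, -0.1]
gripper_width: 0.565
gripper_force: 0.0
```

Request:
jog_arm(plan="0 0 0 0 0 -0.92 -1;0 0 0 0 0 -0.92 -1;0 0 0 0 0 -0.91 -1;0.9 0 0 0 0 0 -1;0.9 0 0 0 0 0 -1;0.9 0 0 0 0 0 -1;0.9 0 0 0 0 0 -1;0.9 0 0 0 0 0 -1;0.9 0 0 0 0 0 -1;0.9 0 0 0 0 0 -1")

```text
time_s: 25.55
tcp_pos: [0.5998, -0.0738, 0.2098]
ee_rot: [[0.077, -0.997, -0.002], [-0.997, -0.077, -0.0], [-0.0, 0.002, -1.0]]
wrist_force: [0.6, -0.3, 0.7]
gripper_width: 0.997
gripper_force: 0.0
```

```bash
python3 - <<'E'
from m import *
p,d=cap('side','side3');P=pts('side',d)
R(P,'s handle',.06,275,325,125,185,.07,.1)
p,d=cap('top','top3');P=pts('top',d)
R(P,'handle',.05,375,430,195,235,.07,.1)
R(P,'stop',.16,258,355,120,165,.083,.095)
go([.479,-.4165],.2,184.6)
E
```

```text
s handle 114 c [ 476.9 -413.3] size [22.1 84.8] longdir 93.47 zmed 85.3
handle 245 c [ 479.4 -419.3] size [20.8 90.9] longdir 94.81 zmed 83.9
stop 172 c [ 714.9 -217.3] size [ 12.4 106.7] longdir 93.29 zmed 86.8
t 25.65 p [ 0.5998 -0.0751  0.2097] bed [0.0354 0.0517] yaw -175.76 j [  8.2  20.6  -3.6   0.  -65.9  -4. ] F [ 0.2 -0.5  0.6] w 1.002 gf 0.0
shift [13.26  5.83  0.4 ] turn [ 0.01 -0.   -0.05]
```

View pics/top3.png

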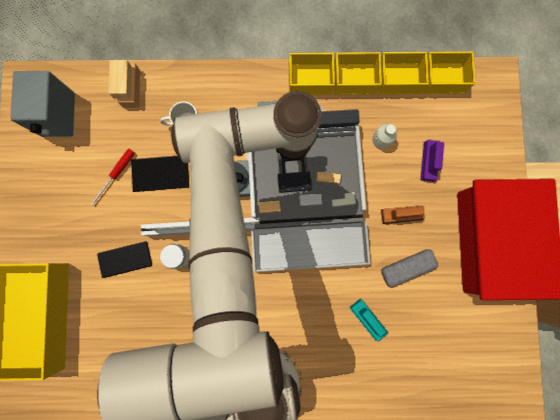

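The scraper at (403,214) hasn't moved and the stop is up against the rear beam. I'm moving over to the scraper.

Request:
jog_arm(plan="0.88 0.38 0 0 0 0 -1;0.88 0.38 0 0 0 0 -1;0.88 0.38 0 0 0 0 -1;0.88 0.38 0 0 0 0 -1;0.88 0.38 0 0 0 0 -1;0.88 0.38 0 0 0 0 -1;0.88 0.38 0 0 0 0 -1;0.88 0.38 0 0 0 0 -1;0.88 0.38 0 0 0 0 -1;0.88 0.38 0 0 0 0 -1")

```text
time_s: 26.65
tcp_pos: [0.5222, -0.2996, 0.21]
ee_rot: [[0.078, -0.997, -0.001], [-0.997, -0.078, 0.001], [-0.001, 0.001, -1.0]]
wrist_force: [0.0, -0.3, 0.4]
gripper_width: 0.996
gripper_force: 0.0
```

Request:
jog_arm(plan="0.88 0.38 0 0 0 0 -1;0.88 0.38 0 0 0 0 -1;0.88 0.38 0 0 0 0 -1;0.88 0.38 0 0 0 0 -1;0.88 0.38 0 0 0 0 -1;0 0 0.8 0 0 0 -1;0 0 0.8 0 0 0 -1;0 0 0.8 0 0 0 -1;0 0 0.4 0 0 0 -1;0 0 0 0 0 0 -1")

```text
time_s: 27.65
tcp_pos: [0.4832, -0.4118, 0.1385]
ee_rot: [[0.078, -0.997, -0.004], [-0.997, -0.078, 0.002], [-0.002, 0.004, -1.0]]
wrist_force: [0.5, 0.3, 0.1]
gripper_width: 1.001
gripper_force: 0.0
```

```bash
python3 - <<'E'
from m import *
go([.480,-.4155],.038,184.6)
p,d=cap('side'); cv2.imwrite('pics/s4.png',cv2.resize(p[90:210,230:370,::-1],None,fx=4,fy=4))
E
```

```text
t 27.65 p [ 0.4832 -0.4118  0.1385] bed [-0.0979 -0.2788] yaw -175.55 j [-25.9  26.9  -4.4  -0.  -58.9  30.3] F [0.5 0.3 0.1] w 1.001 gf 0.0
shift [0.15 0.13 4.02] turn [ 0.03  0.02 -0.02]
```

View pics/s4.png

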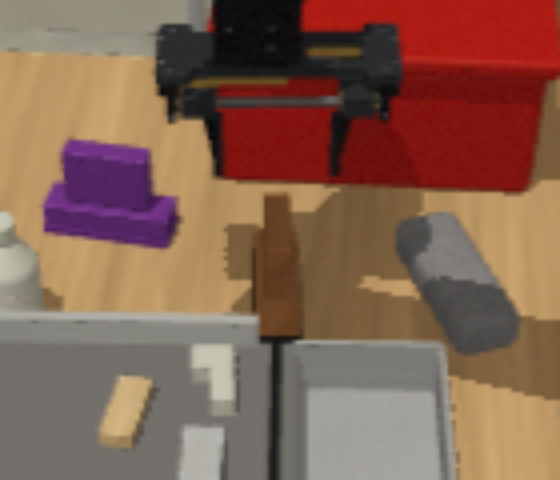

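The fingers straddle the brown handle at (278,240) in the crop, so I'm descending to grip it.

Request:
jog_arm(plan="0.1 0.1 0.6 0 0 0 -1;0.05 0.05 0.7 0 0 0 -1;0 0 0.7 0 0 0 -1;0 0 0.7 0 0 0 -1;0 0 0.7 0 0 0 -1;0 0 0.4 0 0 0 -1;0 0 0.2 0 0 0 -1;0 0 0 0 0 0 -1;0 0 0 0 0 0 0.1;0 0 0 0 0 0 0.3")

```text
time_s: 28.7
tcp_pos: [0.4813, -0.4171, 0.0414]
ee_rot: [[0.078, -0.997, 0.002], [-0.997, -0.078, -0.001], [0.001, -0.002, -1.0]]
wrist_force: [-0.4, 0.0, -0.1]
gripper_width: 0.892
gripper_force: 0.0
```

Request:
jog_arm(plan="0 0 0 0 0 0 1;0 0 0 0 0 0 1;0 0 0 0 0 0 1;0 0 0 0 0 0 1;0 0 0 0 0 0 1;0 0 0 0 0 0 1;0 0 0 0 0 0 1;0 0 0 0 0 0 1;0 0 0 0 0 0 1;0 0 0 0 0 0 1")

```text
time_s: 29.7
tcp_pos: [0.4809, -0.4168, 0.0402]
ee_rot: [[0.078, -0.997, 0.0], [-0.997, -0.078, -0.0], [0.0, -0.0, -1.0]]
wrist_force: [0.8, -0.1, -1.6]
gripper_width: 0.276
gripper_force: 30.0
```

```bash
python3 - <<'E'
from m import *
go([.480,-.4155],.2,184.6)
E
```

```text
t 29.7 p [ 0.4809 -0.4168  0.0402] bed [-0.1004 -0.2836] yaw -175.54 j [-26.4  33.  -10.   -0.  -47.   30.8] F [ 0.8 -0.1 -1.6] w 0.276 gf 30.0
shift [-0.05  0.03 -6.39] turn [-0.   -0.   -0.02]
```

Request:
jog_arm(plan="0 0 -0.3 0 0 0 1;0 0 -0.5 0 0 0 1;0 0 -0.7 0 0 0 1;0 0 -0.8 0 0 0 1;0 0 -0.8 0 0 0 1;0 0 -0.8 0 0 0 1;0 0 -0.8 0 0 0 1;0 0 -0.8 0 0 0 1;0 0 -0.5 0 0 0 1;0 0 0 0 0 0 1")

```text
time_s: 30.7
tcp_pos: [0.4814, -0.4174, 0.1931]
ee_rot: [[0.078, -0.997, 0.004], [-0.997, -0.078, -0.003], [0.003, -0.004, -1.0]]
wrist_force: [0.1, -0.9, -2.7]
gripper_width: 0.279
gripper_force: 30.0
```

```bash
sed -i 's/O=np.array(\[.567,-.1285\])/O=np.array([.569,-.127])/' h.py; python3 - <<'E'
from m import *
go(bed(.07,-.083),.19,182.87)
p,d=cap('top','top4'); P=pts('top',d)
for l,w in(('o_a',(316,345,170,186)),('o_b',(300,324,192,207)),('o_c',(331,357,191,208)),('o_d',(266,291,199,213))):
    q=R(P,l,.04,*w,.068,.09)
    if q: print(tobed(q[0]))
cv2.imwrite('pics/c4.png',cv2.resize(p[100:280,230:440,::-1],None,fx=3,fy=3))
E
```

```text
t 30.7 p [ 0.4814 -0.4174  0.1931] bed [-0.102  -0.2857] yaw -175.55 j [-26.4  24.3  -0.4   0.  -65.   30.8] F [ 0.1 -0.9 -2.7] w 0.279 gf 30.0
shift [-7.91 -7.1   0.13] turn [-0.03 -0.02  0.2 ]
o_a 210 c [ 580.8 -193.6] size [24.1 67.7] longdir 84.62 zmed 72.2
[ 0.0084 -0.0671]
o_b 230 c [ 517.3 -142.7] size [28.5 61.1] longdir 92.01 zmed 76.8
[-0.0524 -0.0131]
o_c 197 c [ 516.8 -234.8] size [31.2 67.7] longdir 98.63 zmed 74.4
[-0.0575 -0.1051]
o_d 139 c [500.2 -34.4] size [30.3 38.9] longdir 96.83 zmed 72.1
[-0.0641  0.096 ]
```

View pics/c4.png

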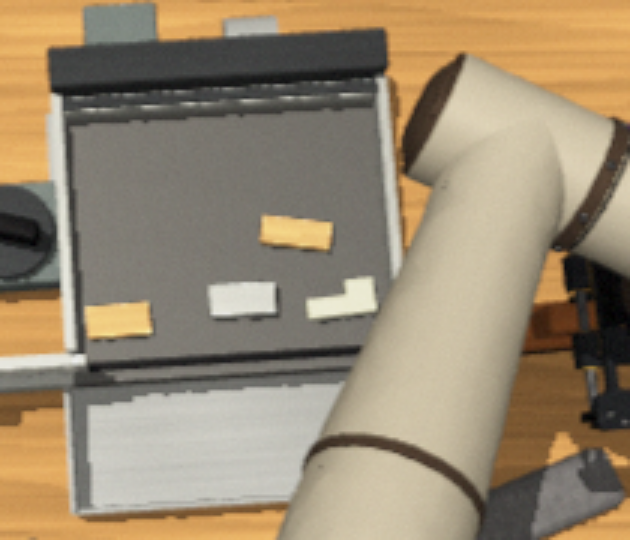

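The plywood offcut on the left was knocked aside and is now at (118,320) in the crop, close to the left cheek. The other three are where they were.

```bash
python3 - <<'E'
from m import *
for u,v,z in((86/3+230,306/3+100,.074),(151/3+230,302/3+100,.074),(153/3+230,334/3+100,.074),(88/3+230,337/3+100,.074),(65/3+230,300/3+100,.085),(376/3+230,280/3+100,.085), (308/3+230,308/3+100,.076)):
    print(tobed(ray('top',u,v,z)))
print('mid of inner cheeks')
E
```

```text
[-0.0494  0.1361]
[-0.0494  0.075 ]
[-0.0797  0.075 ]
[-0.0788  0.136 ]
[-0.0441  0.155 ]
[-0.0432 -0.136 ]
[-0.0644 -0.0718]
mid of inner cheeks
```

```bash
sed -i 's/O=np.array(\[.569,-.127\])/O=np.array([.5702,-.1258])/' h.py; python3 - <<'E'
from m import *
go(bed(.02,.077),.19,182.87)
E
```

```text
t 30.75 p [ 0.4808 -0.4167  0.1912] bed [-0.1039 -0.2861] yaw -175.56 j [-26.4  24.3  -0.6  -0.  -65.   30.8] F [ 0.7 -0.4 -4. ] w 0.274 gf 30.0
shift [-14.38  -5.35   0.05] turn [-0.01 -0.    0.2 ]
```

Request:
jog_arm(plan="-0.4 -0.15 0 0 0 0.1 1;-0.7 -0.26 0 0 0 0.1 1;-0.9 -0.33 0 0 0 0 1;-0.9 -0.33 0 0 0 0 1;-0.9 -0.33 0 0 0 0 1;-0.9 -0.33 0 0 0 0 1;-0.9 -0.33 0 0 0 0 1;-0.9 -0.33 0 0 0 0 1;-0.9 -0.33 0 0 0 0 1;-0.9 -0.33 0 0 0 0 1")

```text
time_s: 31.75
tcp_pos: [0.5451, -0.2043, 0.1886]
ee_rot: [[0.049, -0.999, -0.003], [-0.999, -0.049, 0.001], [-0.001, 0.003, -1.0]]
wrist_force: [0.3, -0.1, -4.1]
gripper_width: 0.277
gripper_force: 30.0
```

Request:
jog_arm(plan="-0.9 -0.33 0 0 0 0 1;-0.9 -0.33 0 0 0 0 1;-0.9 -0.33 0 0 0 0 1;-0.9 -0.33 0 0 0 0 1;-0.9 -0.33 0 0 0 0 1;-0.7 -0.26 0 0 0 0 1;-0.5 -0.2 0 0 0 0 1;-0.3 -0.1 0 0 0 0 1;0 0 0 0 0 0 1;0 0 0 0 0 0 1")

```text
time_s: 32.75
tcp_pos: [0.5934, -0.0534, 0.1901]
ee_rot: [[0.049, -0.999, -0.001], [-0.999, -0.049, -0.0], [0.0, 0.001, -1.0]]
wrist_force: [0.2, 0.2, -2.8]
gripper_width: 0.275
gripper_force: 30.0
```

```bash
python3 - <<'E'
from m import *
go(bed(.02,.077),.102,182.87)
E
```

```text
t 32.75 p [ 0.5934 -0.0534  0.1901] bed [0.0268 0.0711] yaw -177.17 j [ 10.4  20.6  -6.6   0.  -62.9  -7.6] F [ 0.2  0.2 -2.8] w 0.275 gf 30.0
shift [-0.24  0.27  3.53] turn [ 0.   -0.   -0.01]
```

Request:
jog_arm(plan="-0.24 0.2 0.3 0 0 0 1;0 0 0.6 0 0 0 1;0 0 0.7 0 0 0 1;0 0 0.7 0 0 0 1;0 0 0.5 0 0 0 1;0 0 0.3 0 0 0 1;0 0 0.2 0 0 0 1;0 0 0.1 0 0 0 1;0 0 0.1 0 0 0 1;0 0 0 0 0 0 1")

```text
time_s: 33.75
tcp_pos: [0.5885, -0.0472, 0.103]
ee_rot: [[0.05, -0.999, 0.0], [-0.999, -0.05, 0.0], [-0.0, -0.0, -1.0]]
wrist_force: [0.1, 0.7, -2.9]
gripper_width: 0.271
gripper_force: 30.0
```

```bash
python3 - <<'E'
from m import *
go(bed(-.135,.077),.102,182.87)
p,d=cap('side'); cv2.imwrite('pics/c5.png',cv2.resize(p[150:290,170:370,::-1],None,fx=4,fy=4))
E
```

```text
t 33.75 p [ 0.5885 -0.0472  0.103 ] bed [0.0222 0.0775] yaw -177.15 j [ 11.1  25.  -13.6  -0.  -51.4  -8.3] F [ 0.1  0.7 -2.9] w 0.271 gf 30.0
shift [0.02 6.29 0.04] turn [-0.  0. -0.]
```

View pics/c5.png

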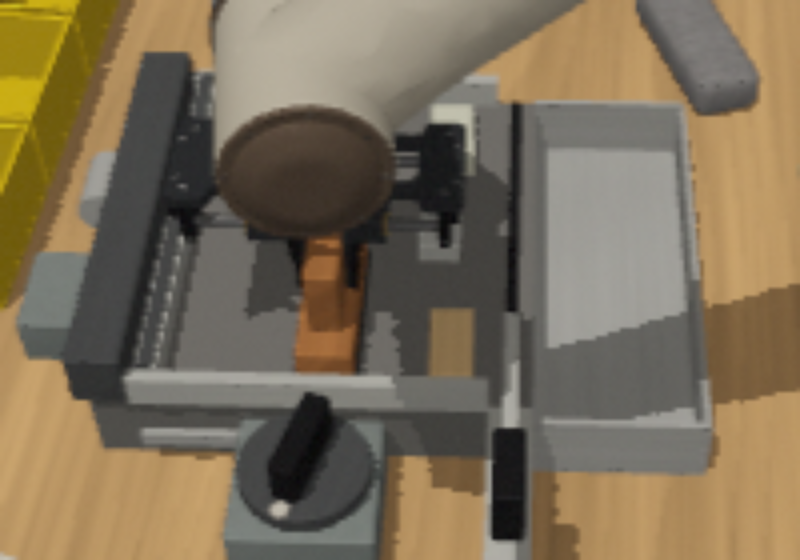

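The scraper at (330,330) in the crop is down between the cheeks, behind the plywood offcut at (450,340). I'm starting the first sweep.

Request:
jog_arm(plan="0 0.2 0.03 0 0 0 1;0 0.4 0 0 0 0 1;0 0.4 0 0 0 0 1;0 0.4 0 0 0 0 1;0 0.4 0 0 0 0 1;0 0.4 0 0 0 0 1;0 0.4 0 0 0 0 1;0 0.4 0 0 0 0 1;0 0.4 0 0 0 0 1;0 0.1 0 0 0 0 1")

```text
time_s: 34.8
tcp_pos: [0.4995, -0.0517, 0.1021]
ee_rot: [[0.05, -0.999, -0.001], [-0.999, -0.05, 0.0], [-0.0, 0.001, -1.0]]
wrist_force: [-0.1, 1.0, -2.7]
gripper_width: 0.271
gripper_force: 30.0
```

```bash
python3 - <<'E'
from m import *
go(bed(-.138,.077),.102,182.87)
p,d=cap('side'); cv2.imwrite('pics/c6.png',cv2.resize(p[150:290,170:370,::-1],None,fx=4,fy=4))
E
```

```text
t 34.8 p [ 0.4995 -0.0517  0.1021] bed [-0.0669  0.0775] yaw -177.16 j [ 12.6  17.6 -26.   -0.  -46.5  -9.8] F [-0.1  1.  -2.7] w 0.271 gf 30.0
shift [0.02 2.84 0.01] turn [ 0.01  0.   -0.  ]
```

View pics/c6.png

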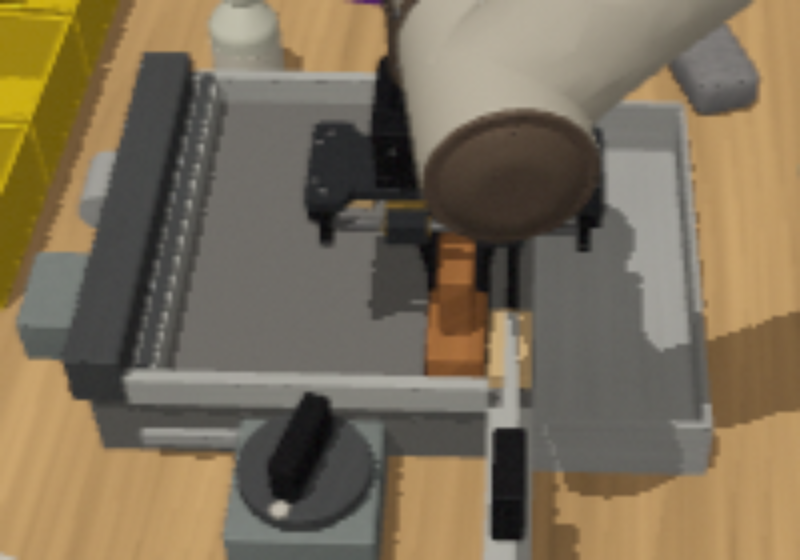

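The offcut at (510,350) in the crop is passing the window edge freely and the force is near zero.

Request:
jog_arm(plan="0 0.3 0 0 0 0 1;0 0.4 0 0 0 0 1;0 0.4 0 0 0 0 1;0 0.4 0 0 0 0 1;0 0.4 0 0 0 0 1;0 0.4 0 0 0 0 1;0 0.4 0 0 0 0 1;0 0.2 0 0 0 0 1;0 0 0 0 0 0 1;0 0 0 0 0 0 1")

```text
time_s: 35.85
tcp_pos: [0.4444, -0.0571, 0.1081]
ee_rot: [[0.047, -0.998, 0.036], [-0.999, -0.047, -0.002], [0.003, -0.035, -0.999]]
wrist_force: [27.1, -25.7, -7.3]
gripper_width: 0.441
gripper_force: 47.3
```

Request:
jog_arm(plan="0 0 -0.4 0 0 0 1;0 0 -0.8 0 0 0 1;0 0 -0.6 0 0 0 1;0.2 -0.8 0 0 0 0 1;0.3 -0.9 0 0 0 0 1;0.3 -0.9 0 0 0 0 1;0.3 -0.9 0 0 0 0 1;0.3 -0.9 0 0 0 0 1;0.2 -0.8 0 0 0 0 1;0 0 0 0 0 0 1")

```text
time_s: 36.85
tcp_pos: [0.5623, -0.0892, 0.1471]
ee_rot: [[0.05, -0.999, 0.001], [-0.999, -0.05, -0.001], [0.001, -0.001, -1.0]]
wrist_force: [-0.7, -0.4, -0.6]
gripper_width: 0.004
gripper_force: 0.0
```

```bash
python3 - <<'E'
from m import *
go(bed(.01,.033),.102,182.87)
p,d=cap('side'); cv2.imwrite('pics/c7.png',cv2.resize(p[150:290,170:370,::-1],None,fx=4,fy=4))
E
```

```text
t 36.85 p [ 0.5623 -0.0892  0.1471] bed [-0.006  0.037] yaw -177.16 j [  7.3  20.4 -13.7   0.1 -55.8  -4.5] F [-0.7 -0.4 -0.6] w 0.004 gf 0.0
shift [ 0.16 -0.64  1.81] turn [-0.01 -0.   -0.  ]
```

View pics/c7.png

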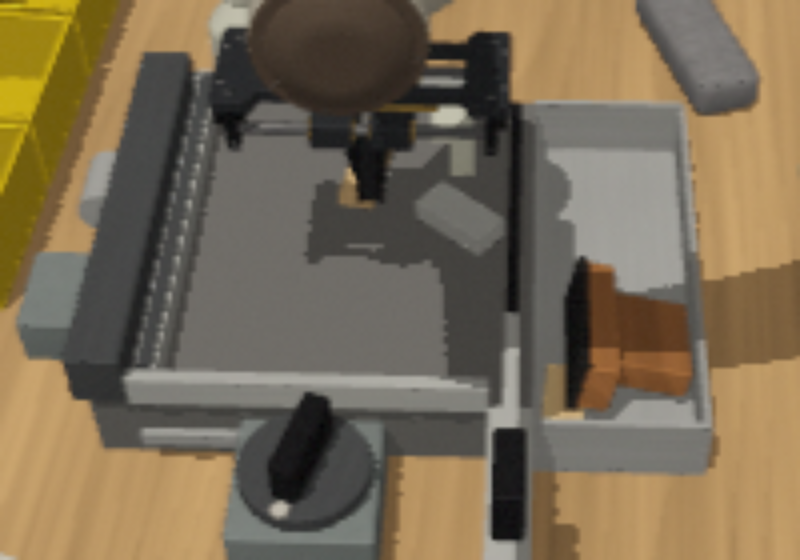

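The scraper's left end caught the guard's edge. It now lies on its side in the tray at (630,340) in the crop, handle towards the robot. The aluminium offcut was also turned, to (460,215). I'm clearing the arm and measuring from masks.

Request:
jog_arm(plan="0 0 -1 0 0 0 1;0 0 -1 0 0 0 1;0 0 -1 0 0 0 0;-1 0 -1 0 0 0 -1;-1 0 0 0 0 0 -1;-1 0 0 0 0 0 -1;-1 0 0 0 0 0 -1;-1 0 0 0 0 0 -1;-1 0 0 0 0 0 -1;-1 0 0 0 0 0 -1")

```text
time_s: 37.9
tcp_pos: [0.5501, 0.0868, 0.2474]
ee_rot: [[0.05, -0.999, -0.0], [-0.999, -0.05, 0.0], [-0.0, 0.0, -1.0]]
wrist_force: [0.4, -0.1, -0.3]
gripper_width: 0.649
gripper_force: 0.0
```

```bash
cat >> m.py <<'E'
def omask(p): 
    h=cv2.cvtColor(p,cv2.COLOR_RGB2HSV); return (h[...,0]>3)&(h[...,0]<13)&(h[...,1]>130)&(h[...,2]>50)
def scr(n,u0,u1,v0,v1):
    p,d=cap(n); P=pts(n,d); m=omask(p); k=np.zeros_like(m);k[v0:v1,u0:u1]=1;m&=k
    Q=P[m]; B=np.c_[[tobed(q) for q in Q],Q[:,2]]
    md=np.median(B,0); B=B[np.abs(B-md).max(1)<.12]; return p,P,m,B
E
python3 - <<'E'
from m import *
np.set_printoptions(precision=3,suppress=True)
for n,w in(('top',(245,380,215,275)),('side',(295,350,160,270))):
    p,P,m,B=scr(n,*w); print(n,m.sum()); print(np.percentile(B,[1,5,50,95,99],axis=0))
    for a in(-.25,-.24,-.23,-.22,-.21,-.2,-.19,-.18,-.17,-.16,-.15,-.14,-.13,-.12):
        q=B[(B[:,0]>=a)&(B[:,0]<a+.01)]
        if len(q)>4: print(a,len(q),'y',np.percentile(q[:,1],[3,97]),'z',np.percentile(q[:,2],[5,50,95]))
    cv2.imwrite(f'pics/raw_{n}.png',p[:,:,::-1])
go(bed(-.2,.08),.2,92.87)
E
```

```text
top 682
[[-0.233  0.008  0.026]
 [-0.23   0.019  0.031]
 [-0.191  0.067  0.043]
 [-0.163  0.111  0.062]
 [-0.161  0.121  0.066]]
-0.24 34 y [0.034 0.097] z [0.026 0.034 0.04 ]
-0.23 68 y [0.031 0.105] z [0.028 0.036 0.042]
-0.22 79 y [0.03  0.101] z [0.03  0.036 0.043]
-0.21 78 y [0.03  0.104] z [0.033 0.039 0.048]
-0.2 86 y [0.033 0.102] z [0.034 0.042 0.048]
-0.19 97 y [0.019 0.107] z [0.037 0.044 0.053]
-0.18 123 y [0.008 0.119] z [0.043 0.053 0.063]
-0.17 118 y [0.009 0.122] z [0.045 0.057 0.065]
side 27
[[-0.233  0.049  0.024]
 [-0.232  0.053  0.03 ]
 [-0.16   0.118  0.055]
 [-0.157  0.129  0.068]
 [-0.155  0.13   0.07 ]]
-0.17 8 y [0.05 0.13] z [0.039 0.056 0.065]
-0.16 12 y [0.09  0.127] z [0.048 0.065 0.069]
t 38.0 p [0.55  0.088 0.247] bed [-0.009  0.215] yaw -176.94 j [ 25.7  14.5  -6.9  -0.  -68.6 -22.7] F [ 0.  -0.7  0.3] w 0.74 gf 0.0
shift [5.36 7.65 1.89] turn [ 0.    0.   11.27]
```

```bash
python3 - <<'E'
from m import *
p=cv2.imread('pics/raw_top.png')[:,:,::-1].copy(); m=omask(p); k=np.zeros_like(m);k[215:275,245:380]=1;m&=k
v,u=np.where(m); B=np.array([tobed(ray('top',a,b,.04)) for a,b in zip(u,v)])
h=B[(B[:,0]<-.2)&(B[:,0]>-.232)]
rect(np.c_[h,h[:,0]*0],'handle(bed)')
b=B[B[:,0]>-.185]; rect(np.c_[b,b[:,0]*0],'block(bed)')
for a in np.arange(-.235,-.15,.008):
    q=B[(B[:,0]>=a)&(B[:,0]<a+.008)]
    if len(q): print(round(a+.004,3),q[:,1].min().round(4),q[:,1].max().round(4),((q[:,1].min()+q[:,1].max())/2).round(4))
E
```

```text
handle(bed) 241 c [-216.    67.5] size [31.6 76.5] longdir 90.13 zmed 0.0
block(bed) 296 c [-172.5   64.4] size [ 25.  120.6] longdir 89.77 zmed 0.0
-0.231 0.0313 0.1057 0.0685
-0.223 0.0307 0.1055 0.0681
-0.215 0.0301 0.105 0.0676
-0.207 0.0299 0.1045 0.0672
-0.199 0.0293 0.1039 0.0666
-0.191 0.0286 0.1034 0.066
-0.183 0.0108 0.1198 0.0653
-0.175 0.0045 0.1225 0.0635
-0.167 0.0041 0.1247 0.0644
-0.159 0.0065 0.1245 0.0655
```

Request:
jog_arm(plan="0.64 0.88 0 0 0 0 -1;0.64 0.88 0 0 0 0 -1;0.64 0.88 0 0 0 0 -1;0.64 0.88 0 0 0 0 -1;0.64 0.88 0 0 0 0 -1;0.64 0.88 0 0 0 0 -1;0.64 0.88 0 0 0 0 -1;0.64 0.88 0 0 0 0 -1;0.64 0.88 0 0 0 0 -1;0 0 0 0 0 -0.94 -1")

```text
time_s: 39.0
tcp_pos: [0.3573, -0.0695, 0.247]
ee_rot: [[0.181, -0.983, -0.001], [-0.983, -0.181, 0.0], [-0.0, 0.0, -1.0]]
wrist_force: [0.6, 0.7, 0.2]
gripper_width: 0.998
gripper_force: 0.0
```

Request:
jog_arm(plan="0 0 0 0 0 -0.94 -1;0 0 0 0 0 -0.94 -1;0 0 0 0 0 -0.94 -1;0 0 0 0 0 -0.94 -1;0 0 0 0 0 -0.94 -1;0 0 0 0 0 -0.94 -1;0 0 0 0 0 -0.94 -1;0 0 0 0 0 -0.94 -1;0 0 0 0 0 -0.94 -1;0 0 0 0 0 -0.94 -1")

```text
time_s: 40.0
tcp_pos: [0.3597, -0.0682, 0.247]
ee_rot: [[0.997, -0.072, -0.0], [-0.072, -0.997, -0.0], [-0.0, 0.0, -1.0]]
wrist_force: [0.1, 0.3, -0.0]
gripper_width: 0.996
gripper_force: 0.0
```

Request:
jog_arm(plan="0 0 0 0 0 -0.9 -1;0 0 0.8 0 0 0 -1;0 0 0.8 0 0 0 -1;0 0 0.8 0 0 0 -1;0 0 0.8 0 0 0 -1;0 0 0.8 0 0 0 -1;0 0 0 0 0 0 -1;0 0 0 0 0 0 -1;0 0 0 0 0 0 -1;0 0 0 0 0 0 -1")

```text
time_s: 41.0
tcp_pos: [0.3617, -0.0675, 0.1481]
ee_rot: [[0.999, 0.048, 0.002], [0.048, -0.999, 0.0], [0.002, -0.0, -1.0]]
wrist_force: [1.3, 0.0, -0.3]
gripper_width: 0.997
gripper_force: 0.0
```

```bash
python3 - <<'E'
from m import *
go(bed(-.208,.0697),.015,272.87)
E
```

```text
t 41.0 p [ 0.3617 -0.0675  0.1481] bed [-0.2053  0.0686] yaw -87.22 j [ 15.2   0.7 -39.2   0.  -49.9  77.6] F [ 1.3  0.  -0.3] w 0.997 gf 0.0
shift [-0.12 -0.04  5.32] turn [-0.   -0.02 -0.01]
```

Request:
jog_arm(plan="-0.12 -0.04 0.6 0 0 0 -1;0 0 0.7 0 0 0 -1;0 0 0.7 0 0 0 -1;0 0 0.7 0 0 0 -1;0 0 0.7 0 0 0 -1;0 0 0.4 0 0 0 -1;0 0 0.2 0 0 0 -1;0 0 0.2 0 0 0 -1;0 0 0.2 0 0 0 -1;0 0 0 0 0 0 -1")

```text
time_s: 42.0
tcp_pos: [0.358, -0.0667, 0.0369]
ee_rot: [[0.999, 0.048, -0.0], [0.048, -0.999, -0.0], [-0.0, 0.0, -1.0]]
wrist_force: [-0.7, 0.1, -0.3]
gripper_width: 0.999
gripper_force: 0.0
```

```bash
python3 - <<'E'
from m import *
go(bed(-.208,.0697),.015,272.87)
E
```

```text
t 42.0 p [ 0.358  -0.0667  0.0369] bed [-0.2089  0.0696] yaw -87.23 j [ 15.5  12.5 -48.4  -0.  -29.1  77.3] F [-0.7  0.1 -0.3] w 0.999 gf 0.0
shift [ 0.04 -0.    0.88] turn [ 0.    0.   -0.01]
```

Request:
jog_arm(plan="0 0 0.2 0 0 0 -1;0 0 0.2 0 0 0 -1;0 0 0.2 0 0 0 -1;0 0 0.15 0 0 0 -1;0 0 0 0 0 0 -0.9;0 0 0 0 0 0 1;0 0 0 0 0 0 1;0 0 0 0 0 0 1;0 0 0 0 0 0 1;0 0 0 0 0 0 1")

```text
time_s: 43.0
tcp_pos: [0.3577, -0.0669, 0.0183]
ee_rot: [[0.999, 0.048, -0.001], [0.048, -0.999, -0.0], [-0.001, 0.0, -1.0]]
wrist_force: [-0.2, -2.3, -1.4]
gripper_width: 0.936
gripper_force: 29.9
```

Request:
jog_arm(plan="0 0 -0.1 0 0 0 1;0 0 -0.2 0 0 0 1;0 0 -0.4 0 0 0 1;0 0 -0.4 0 0 0 1;0 0 -0.4 0 0 0 1;0 0 -0.4 0 0 0 1;0 0 -0.4 0 0 0 1;0 0 -0.4 0 0 0 1;0 0 -0.3 0 0 0 1;0 0 0 0 0 0 1")

```text
time_s: 44.0
tcp_pos: [0.3588, -0.0665, 0.0943]
ee_rot: [[0.999, 0.049, 0.003], [0.049, -0.999, 0.001], [0.003, -0.001, -1.0]]
wrist_force: [0.6, 0.3, -2.9]
gripper_width: 0.933
gripper_force: 29.9
```

```bash
python3 - <<'E'
from m import *
np.set_printoptions(precision=3,suppress=True)
go(bed(-.12,-.02),.2,272.87)
p,P,m,B=scr('side',250,370,130,290); print(len(B)); print(np.percentile(B,[2,50,98],axis=0))
p,P,m,B=scr('top',245,380,205,275); print(len(B)); print(np.percentile(B,[2,50,98],axis=0))
E
```

```text
t 44.0 p [ 0.359 -0.067  0.094] bed [-0.208  0.07 ] yaw -87.21 j [ 15.5   5.6 -44.2   0.  -40.   77.3] F [ 0.6  0.3 -2.9] w 0.933 gf 29.9
shift [ 3.54  3.59 -4.22] turn [-0.   -0.02 -0.01]
36
[[-0.209 -0.488 -0.003]
 [-0.128 -0.454  0.002]
 [-0.043 -0.444  0.02 ]]
35
[[-0.168  0.009  0.121]
 [-0.162  0.109  0.134]
 [-0.159  0.125  0.139]]
```

Request:
jog_arm(plan="0 0 -0.9 0 0 0 1;0 0 -0.9 0 0 0 1;0.9 0 -0.9 0 0 0 1;0.9 0 -0.9 0 0 0 1;0.9 0 -0.9 0 0 0 1;0.9 0 -0.9 0 0 0 1;0.9 0 -0.9 0 0 0 1;0.9 0 -0.9 0 0 0 1;0.9 0 -0.9 0 0 0 1;0.9 0 0 0 0 0 1")

```text
time_s: 45.1
tcp_pos: [0.5403, -0.058, 0.2982]
ee_rot: [[0.999, 0.049, 0.005], [0.049, -0.999, -0.0], [0.005, 0.0, -1.0]]
wrist_force: [0.7, -0.3, -2.8]
gripper_width: 0.937
gripper_force: 29.9
```

Request:
jog_arm(plan="0.9 0 0 0 0 0 1;0.9 0 0 0 0 0 1;0 0 0 0 -0.5 0 1;0 0 0 0 -0.8 0 1;0 0 0 0 -0.8 0 1;0 0 0 0 -0.8 0 1;0 0 0 0 -0.8 0 1;0 0 0 0 -0.8 0 1;0 0 0 0 -0.5 0 1;0 0 0 0 0 0 1")

```text
time_s: 46.1
tcp_pos: [0.584, -0.0552, 0.2902]
ee_rot: [[0.761, 0.048, -0.647], [0.037, -0.999, -0.03], [-0.648, -0.001, -0.762]]
wrist_force: [0.0, 0.5, -3.8]
gripper_width: 0.933
gripper_force: 29.9
```

```bash
python3 - <<'E'
from m import *
np.set_printoptions(precision=3,suppress=True)
go(bed(.02,.07),.3,272.87)
E
```

```text
t 46.1 p [ 0.584 -0.055  0.29 ] bed [0.017 0.07 ] yaw -87.26 j [   8.4   38.6   29.6   -4.3 -121.1   83.5] F [ 0.   0.5 -3.8] w 0.933 gf 29.9
shift [-0.17 -0.01 -0.37] turn [-0.01  5.05 -0.01]
```

Request:
jog_arm(plan="0 0 0 0 -0.5 0 1;0 0 0 0 -0.7 0 1;0 0 0 0 -0.7 0 1;0 0 0 0 -0.7 0 1;0 0 0 0 -0.7 0 1;0 0 0 0 -0.7 0 1;0 0 0 0 -0.5 0 1;0 0 0 0 0 0 1;0 0 0 0 0 0 1;0 0 0 0 0 0 1")

```text
time_s: 47.1
tcp_pos: [0.5828, -0.0559, 0.2971]
ee_rot: [[0.247, 0.048, -0.968], [0.012, -0.999, -0.047], [-0.969, 0.0, -0.247]]
wrist_force: [-0.5, 0.4, -2.4]
gripper_width: 0.934
gripper_force: 29.9
```

```bash
python3 - <<'E'
from m import *
np.set_printoptions(precision=3,suppress=True)
go(bed(.02,.07),.3,272.87)
for n,w in(('side',(200,370,80,290)),('top',(245,380,120,275))):
    p,P,m,B=scr(n,*w); print(n,len(B)); print(np.percentile(B,[2,50,98],axis=0))
    cv2.imwrite(f'pics/p_{n}.png',p[:,:,::-1])
a=cv2.imread('pics/p_side.png')[60:300,160:400];b=cv2.imread('pics/p_top.png')[80:320,180:420]
cv2.imwrite('pics/both.png',cv2.resize(np.hstack([a,b]),(800,400)))
E
```

```text
t 47.1 p [ 0.583 -0.056  0.297] bed [0.016 0.069] yaw -87.22 j [   7.6   54.5   42.4  -10.4 -153.2   79.5] F [-0.5  0.4 -2.4] w 0.934 gf 29.9
shift [-0.07 -0.03 -0.18] turn [-0.01  9.46 -0.01]
side 37
[[-0.357 -0.548  0.033]
 [-0.342 -0.445  0.105]
 [-0.187 -0.433  0.152]]
top 586
[[0.006 0.01  0.259]
 [0.024 0.067 0.313]
 [0.058 0.123 0.325]]
```

View pics/both.png

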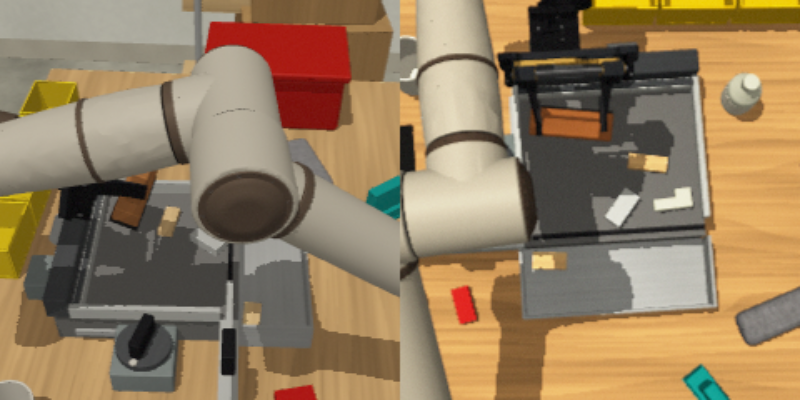

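The gripper is pitched back with the scraper hanging nearly upright over the clear left part of the bed. The right panel shows it at (575,125), with the remaining offcuts at (650,160), (622,208) and (675,200) and one in the tray. I'm lowering it.

Request:
jog_arm(plan="0.4 0 0.1 0 0 0 1;0.68 0 0.17 0 0 0 1;0.68 0 0.17 0 0 0 1;0.68 0 0.17 0 0 0 1;0.68 0 0.17 0 0 0 1;0.68 0 0.17 0 0 0 1;0.68 0 0.17 0 0 0 1;0.5 0 0.13 0 0 0 1;0.3 0 0.08 0 0 0 1;0 0 0 0 0 0 1")

```text
time_s: 48.2
tcp_pos: [0.5823, -0.0558, 0.1583]
ee_rot: [[0.239, 0.048, -0.97], [0.012, -0.999, -0.047], [-0.971, -0.0, -0.24]]
wrist_force: [-0.2, -0.3, -3.5]
gripper_width: 0.934
gripper_force: 29.9
```

```bash
python3 - <<'E'
from m import *
np.set_printoptions(precision=3,suppress=True)
go(bed(.02,.07),.127,272.87)
p,P,m,B=scr('top',245,380,120,275); print(len(B)); print(np.percentile(B,[2,50,98],axis=0))
E
```

```text
t 48.2 p [ 0.582 -0.056  0.158] bed [0.015 0.069] yaw -87.23 j [   7.7   61.2   35.5   -7.4 -140.2   83.1] F [-0.2 -0.3 -3.5] w 0.934 gf 29.9
shift [ 1.26 -0.03  0.13] turn [-0.01  9.52 -0.01]
475
[[0.005 0.01  0.119]
 [0.026 0.064 0.17 ]
 [0.058 0.123 0.187]]
```

Request:
jog_arm(plan="0.3 0 0.08 0 0 0 1;0.3 0 0.08 0 0 0 1;0.3 0 0.07 0 0 0 1;0.15 0 0.03 0 0 0 1;0.1 0 0.03 0 0 0 1;0.1 0 0.02 0 0 0 1;0 0 0 0 0 0 1;0 0 0 0 0 0 1;0 0 0 0 0 0 1;0 0 0 0 0 0 1")

```text
time_s: 49.25
tcp_pos: [0.5826, -0.0558, 0.1278]
ee_rot: [[0.242, 0.048, -0.969], [0.012, -0.999, -0.047], [-0.97, -0.0, -0.242]]
wrist_force: [0.0, -0.1, -3.4]
gripper_width: 0.934
gripper_force: 29.9
```

```bash
python3 - <<'E'
from m import *
go(bed(.02,.07),.127,272.87)
E
```

```text
t 49.25 p [ 0.5826 -0.0558  0.1278] bed [0.0159 0.0692] yaw -87.22 j [   7.7   62.9   34.9   -7.1 -137.7   83.6] F [ 0.  -0.1 -3.4] w 0.934 gf 29.9
shift [ 0.07 -0.03 -0.15] turn [-0.01  9.5  -0.01]
```

Request:
jog_arm(plan="0.05 0 0.01 0 0 0 1;0 0 0 0 0 0 1;0.05 0 0.01 0 0 0 1;0 0 0 0 0 0 1;0 0 0 0 0 0 1;0 0 0 0 0 0 1;0 0 0 0 0 0 1;0 0 0 0 0 0 1;0 0 0 0 0 0 1;0 0 0 0 0 0 1")

```text
time_s: 50.25
tcp_pos: [0.5827, -0.0558, 0.1249]
ee_rot: [[0.242, 0.048, -0.969], [0.012, -0.999, -0.047], [-0.97, 0.0, -0.242]]
wrist_force: [-0.3, 0.3, -3.1]
gripper_width: 0.936
gripper_force: 29.9
```

Request:
jog_arm(plan="0.05 0 0.01 0 0 0 1;0 0 0 0 0 0 1;0 0 0 0 0 0 1;0 0 0 0 0 0 1;0 0 0 0 0 0 1;0 0 0 0 0 0 1;0 0 0 0 0 0 1;0 0 0 0 0 0 1;0 0 0 0 0 0 1;0 0 0 0 0 0 1")

```text
time_s: 51.25
tcp_pos: [0.5827, -0.0558, 0.1242]
ee_rot: [[0.241, 0.049, -0.969], [0.012, -0.999, -0.047], [-0.97, 0.0, -0.241]]
wrist_force: [0.7, 2.3, 4.3]
gripper_width: 0.935
gripper_force: 30.0
```

Request:
jog_arm(plan="0 0 0 0 0 0 -1;0 0 0 0 0 0 -1;0 0 0 0 0 0 -1;0 0 0 0 0 0 -1;0 0 0 0 0 0 -1;0 0 0 0 0 0 -1;0 0 0 0 0 0 -1;0 0 0 0 0 0 -1;0 0 0 0 0 0 -1;0 0 0 0 0 0 -1")

```text
time_s: 52.25
tcp_pos: [0.5827, -0.0559, 0.1237]
ee_rot: [[0.242, 0.048, -0.969], [0.012, -0.999, -0.047], [-0.97, -0.0, -0.242]]
wrist_force: [-0.2, -0.1, -0.1]
gripper_width: 1.0
gripper_force: 0.0
```

```bash
python3 - <<'E'
from m import *
np.set_printoptions(precision=3,suppress=True)
go(bed(.02,.07),.127,272.87)
p,P,m,B=scr('top',245,380,120,275); print(len(B)); print(np.percentile(B,[2,50,98],axis=0))
for z in(.085,.135):
    q=B[np.abs(B[:,2]-z)<.02]; print(z,len(q),np.percentile(q,[3,97],axis=0) if len(q) else '')
E
```

```text
t 52.25 p [ 0.583 -0.056  0.124] bed [0.016 0.069] yaw -87.23 j [   7.7   63.2   34.9   -7.  -137.4   83.6] F [-0.2 -0.1 -0.1] w 1.0 gf 0.0
shift [-0.09 -0.03 -0.19] turn [-0.01  9.5  -0.01]
458
[[0.019 0.007 0.067]
 [0.034 0.067 0.112]
 [0.057 0.123 0.148]]
0.085 212 [[0.019 0.01  0.072]
 [0.057 0.124 0.101]]
0.135 218 [[0.028 0.025 0.118]
 [0.056 0.106 0.148]]
```

Request:
jog_arm(plan="0 0 -0.3 0 0 0 -1;0 0 -0.5 0 0 0 -1;0 0 -0.7 0 0 0 -1;0 0 -0.8 0 0 0 -1;0 0 -0.8 0 0 0 -1;-0.8 0 -0.2 0 0 0 -1;-0.9 0 -0.2 0 0 0 -1;-0.9 0 -0.2 0 0 0 -1;-0.9 0 -0.2 0 0 0 -1;-0.9 0 -0.2 0 0 0 -1")

```text
time_s: 53.3
tcp_pos: [0.6554, -0.0523, 0.256]
ee_rot: [[0.241, 0.049, -0.969], [0.012, -0.999, -0.047], [-0.97, 0.0, -0.241]]
wrist_force: [0.7, 0.3, -0.2]
gripper_width: 1.0
gripper_force: 0.0
```

Request:
jog_arm(plan="-0.9 0 -0.2 0 0 0 -1;-0.9 0 -0.2 0 0 0 -1;0 0 0 0 0.8 0 -1;0 0 0 0 0.9 0 -1;0 0 0 0 0.9 0 -1;0 0 0 0 0.9 0 -1;0 0 0 0 0.9 0 -1;0 0 0 0 0.9 0 -1;0 0 0 0 0.9 0 -1;0 0 0 0 0.9 0 -1")

```text
time_s: 54.3
tcp_pos: [0.6533, -0.0527, 0.3016]
ee_rot: [[0.946, 0.049, -0.322], [0.046, -0.999, -0.016], [-0.322, 0.0, -0.947]]
wrist_force: [-0.0, -0.1, 0.8]
gripper_width: 0.996
gripper_force: 0.0
```

Request:
jog_arm(plan="0 0 0 0 0.9 0 -1;0 0 0 0 0.9 0 -1;0 0 0 0 0.5 0 -1;0 0 0 0 0 0.94 -1;0 0 0 0 0 0.94 -1;0 0 0 0 0 0.94 -1;0 0 0 0 0 0.94 -1;0 0 0 0 0 0.94 -1;0 0 0 0 0 0.94 -1;0 0 0 0 0 0.94 -1")

```text
time_s: 55.3
tcp_pos: [0.6529, -0.0526, 0.3009]
ee_rot: [[0.641, -0.768, -0.014], [-0.768, -0.641, -0.001], [-0.008, 0.011, -1.0]]
wrist_force: [0.2, -0.7, 0.7]
gripper_width: 1.0
gripper_force: 0.0
```

```bash
python3 - <<'E'
from m import *
np.set_printoptions(precision=3,suppress=True)
go(bed(.042,.067),.2,182.87)
for n,w in (('top',(245,380,120,275)),('side',(190,320,140,290))):
    p,P,m,B=scr(n,*w); q=B[(B[:,2]>.13)&(B[:,2]<.16)]; print(len(B),len(q))
    if len(q)>10: rect(q,n+' handle(bed)')
    q=B[(B[:,2]>.07)&(B[:,2]<.16)]
    if len(q)>10: rect(q,n+' all(bed)')
E
```

```text
t 55.3 p [ 0.653 -0.053  0.301] bed [0.086 0.069] yaw -140.14 j [  9.5  23.3  13.6  -0.1 -81.   30.4] F [ 0.2 -0.7  0.7] w 1.0 gf 0.0
shift [-0.97  1.42  4.06] turn [0.09 0.03 4.62]
494 187
top handle(bed) 187 c [43.3 68. ] size [23.6 78.3] longdir 83.87 zmed 144.4
top all(bed) 485 c [43.6 66.2] size [ 40.  118.1] longdir 83.14 zmed 97.1
56 11
side handle(bed) 11 c [32.8 72.3] size [ 1.6 71.2] longdir 83.06 zmed 136.7
side all(bed) 52 c [36.7 69.7] size [ 28.2 108. ] longdir 81.6 zmed 107.5
```

Request:
jog_arm(plan="0 0 0 0.09 0.03 0.9 -1;0 0 0 0 0 0.91 -1;0 0 0 0 0 0.91 -1;0 0 0 0 0 0.91 -1;0 0 0 0 0 0.91 -1;0 0 0 0 0 0.9 -1;0.07 0.8 0 0 0 0 -1;0.07 0.8 0.6 0 0 0 -1;0 0 0.9 0 0 0 -1;0 0 0.9 0 0 0 -1")

```text
time_s: 56.4
tcp_pos: [0.6126, -0.0536, 0.2413]
ee_rot: [[-0.055, -0.998, 0.001], [-0.998, 0.055, 0.004], [-0.004, -0.001, -1.0]]
wrist_force: [0.7, -0.6, -0.4]
gripper_width: 0.998
gripper_force: 0.0
```

Request:
jog_arm(plan="0 0 0.6 0 0 0 -1;0 0 0.3 0 0 0 -1;0 0 0 0 0 0 -1;0 0 0 0 0 0 -1;0 0 0 0 0 0 -1;0 0 0 0 0 0 -1;0 0 0 0 0 0 -1;0 0 0 0 0 0 -1;0 0 0 0 0 0 -1;0 0 0 0 0 0 -1")

```text
time_s: 57.4
tcp_pos: [0.613, -0.0535, 0.2183]
ee_rot: [[-0.058, -0.998, -0.001], [-0.998, 0.058, 0.003], [-0.003, 0.001, -1.0]]
wrist_force: [-0.1, -0.1, -0.5]
gripper_width: 1.001
gripper_force: 0.0
```

```bash
python3 - <<'E'
from m import *
go(bed(.0455,.070),.1,176.4)
E
```

```text
t 57.4 p [ 0.613  -0.0535  0.2183] bed [0.0463 0.0701] yaw 176.65 j [ 10.   21.3  -1.2  -0.2 -67.5 -13.2] F [-0.1 -0.1 -0.5] w 1.001 gf 0.0
shift [0.02 0.03 4.73] turn [0.01 0.02 0.03]
```

Request:
jog_arm(plan="0 0 0.6 0 0 0 -1;0 0 0.8 0 0 0 -1;0 0 0.8 0 0 0 -1;0 0 0.8 0 0 0 -1;0 0 0.7 0 0 0 -1;0 0 0.5 0 0 0 -1;0 0 0.3 0 0 0 -1;0 0 0.15 0 0 0 -1;0 0 0 0 0 0 0.3;0 0 0 0 0 0 1")

```text
time_s: 58.4
tcp_pos: [0.6134, -0.0531, 0.1028]
ee_rot: [[-0.058, -0.998, 0.001], [-0.998, 0.058, 0.003], [-0.003, -0.0, -1.0]]
wrist_force: [-0.9, -0.7, 1.3]
gripper_width: 0.89
gripper_force: 0.0
```

Request:
jog_arm(plan="0 0 0 0 0 0 1;0 0 0 0 0 0 1;0 0 0 0 0 0 1;0 0 0 0 0 0 1;0 0 0 0 0 0 1;0 0 0 0 0 0 1;0 0 0 0 0 0 1;0 0 0 0 0 0 1;0 0 0 0 0 0 1;0 0 0 0 0 0 1")

```text
time_s: 59.4
tcp_pos: [0.6124, -0.0531, 0.1019]
ee_rot: [[-0.059, -0.998, -0.002], [-0.998, 0.059, 0.003], [-0.003, 0.002, -1.0]]
wrist_force: [-1.1, 0.2, 1.0]
gripper_width: 0.274
gripper_force: 30.0
```

```bash
python3 - <<'E'
from m import *
go(bed(.0455,.070),.1,182.87)
# offcuts on bed & anything bright on top view
p,d=cap('top');P=pts('top',d)
cv2.imwrite('pics/raw2.png',p[:,:,::-1])
h=cv2.cvtColor(p,cv2.COLOR_RGB2HSV)
B=(P[...,:2]-O)@np.array([EX,EY]).T
m=(P[...,2]>.066)&(P[...,2]<.09)&(B[...,0]>-.14)&(B[...,0]<.12)&(np.abs(B[...,1])<.143)&~omask(p)
m=cv2.morphologyEx(m.astype(np.uint8),cv2.MORPH_OPEN,np.ones((3,3)))
n,l,st,c=cv2.connectedComponentsWithStats(m)
for i in range(1,n):
    if st[i,4]>40: print(st[i]); rect(np.c_[B[l==i],P[l==i][:,2]],'bed')
E
```

```text
t 59.4 p [ 0.6124 -0.0531  0.1019] bed [0.0458 0.0705] yaw 176.64 j [ 10.   27.2  -9.9  -0.3 -53.  -13.2] F [-1.1  0.2  1. ] w 0.274 gf 30.0
shift [0.02 0.01 0.07] turn [ 0.01  0.02 -0.78]
[316 172  24  11 216]
bed 216 c [  9.2 -64.9] size [26.3 65.7] longdir 80.99 zmed 73.0
[303 193  20  22 232]
bed 232 c [-64.4 -15.8] size [29.7 62.4] longdir 141.27 zmed 77.4
[332 192  23  14 201]
bed 201 c [ -56. -102.] size [31.8 63.6] longdir 93.89 zmed 75.1
```

Request:
jog_arm(plan="0 0 -0.2 0 0 0 1;0 0 0 0 0 -0.4 1;0 0 0 0 0 -0.38 1;0.4 0 0 0 0 0 1;0.5 0 0 0 0 0 1;0.4 0 0 0 0 0 1;0.15 0 0.16 0 0 0 1;0 0 0 0 0 0 1;0 0 0 0 0 0 1;0 0 0 0 0 0 1")

```text
time_s: 60.45
tcp_pos: [0.6147, -0.0891, 0.1029]
ee_rot: [[0.05, -0.999, -0.001], [-0.999, -0.05, 0.003], [-0.003, 0.001, -1.0]]
wrist_force: [-0.4, 0.1, -2.4]
gripper_width: 0.276
gripper_force: 30.0
```

```bash
python3 - <<'E'
from m import *
go(bed(-.132,.034),.103,182.87)
E
```

```text
t 60.45 p [ 0.6147 -0.0891  0.1029] bed [0.0463 0.0344] yaw -177.11 j [  6.6  27.6  -8.9  -0.2 -53.5  -3.5] F [-0.4  0.1 -2.4] w 0.276 gf 30.0
shift [ 0.01  7.13 -0.  ] turn [0.   0.02 0.  ]
```

Sweeping with a check halfway.

Request:
jog_arm(plan="0 0.3 0 0 0 0 1;0 0.4 0 0 0 0 1;0 0.4 0 0 0 0 1;0 0.4 0 0 0 0 1;0 0.4 0 0 0 0 1;0 0.4 0 0 0 0 1;0 0.4 0 0 0 0 1;0 0.4 0 0 0 0 1;0 0.4 0 0 0 0 1;0 0.3 0 0 0 0 1")

```text
time_s: 61.45
tcp_pos: [0.519, -0.0942, 0.1031]
ee_rot: [[0.05, -0.999, -0.001], [-0.999, -0.05, 0.003], [-0.003, 0.001, -1.0]]
wrist_force: [1.5, -1.5, -2.6]
gripper_width: 0.273
gripper_force: 30.0
```

```bash
cat >> m.py <<'E'
def offs(lo=-.25):
    p,d=cap('top');P=pts('top',d); cv2.imwrite('pics/raw2.png',p[:,:,::-1])
    B=(P[...,:2]-O)@np.array([EX,EY]).T
    h=cv2.cvtColor(p,cv2.COLOR_RGB2HSV)
    for nm,a in(('bed',(P[...,2]>.066)&(P[...,2]<.09)&(B[...,0]>-.16)&(B[...,0]<.12)&(np.abs(B[...,1])<.143)),
                ('tray',(P[...,2]>.012)&(P[...,2]<.055)&(B[...,0]<-.125)&(B[...,0]>-.23)&(np.abs(B[...,1])<.152))):
        m=cv2.morphologyEx((a&~omask(p)).astype(np.uint8),cv2.MORPH_OPEN,np.ones((3,3)))
        n,l,st,c=cv2.connectedComponentsWithStats(m)
        for i in range(1,n):
            if st[i,4]>40: rect(np.c_[B[l==i],P[l==i][:,2]],f'{nm} px{c[i].round()} col{p[l==i].mean(0).round()}')
E
python3 - <<'E'
from m import *
go(bed(-.132,.034),.103,182.87); offs()
E
```

```text
t 61.45 p [ 0.519  -0.0942  0.1031] bed [-0.0496  0.0341] yaw -177.11 j [  7.2  19.7 -22.4  -0.3 -48.   -4.2] F [ 1.5 -1.5 -2.6] w 0.273 gf 30.0
shift [0.   3.3  0.01] turn [0.   0.02 0.  ]
bed px[332. 178.] col[229. 192. 122.] 132 c [  7.7 -77.6] size [26.8 40.6] longdir 79.91 zmed 73.4
bed px[344. 200.] col[223. 221. 198.] 202 c [ -56.2 -101.9] size [32.1 65. ] longdir 94.41 zmed 74.8
bed px[316. 213.] col[119. 118. 111.] 84 c [-92.6 -22.6] size [24.8 28.5] longdir 35.25 zmed 77.1
tray px[269. 236.] col[151. 119.  74.] 212 c [-144.5  112.3] size [29.2 58.8] longdir 85.46 zmed 18.1
```

Request:
jog_arm(plan="0 0.3 0 0 0 0 1;0 0.4 0 0 0 0 1;0 0.4 0 0 0 0 1;0 0.4 0 0 0 0 1;0 0.4 0 0 0 0 1;0 0.4 0 0 0 0 1;0 0.4 0 0 0 0 1;0 0.4 0 0 0 0 1;0 0.2 0 0 0 0 1;0 0 0 0 0 0 1")

```text
time_s: 62.5
tcp_pos: [0.4366, -0.0983, 0.1031]
ee_rot: [[0.05, -0.999, -0.001], [-0.999, -0.05, 0.003], [-0.003, 0.001, -1.0]]
wrist_force: [0.4, 0.2, -2.5]
gripper_width: 0.273
gripper_force: 30.0
```

```bash
python3 - <<'E'
from m import *
go(bed(.07,.034),.103,182.87); offs()
E
```

```text
t 62.5 p [ 0.4366 -0.0983  0.1031] bed [-0.132   0.0341] yaw -177.12 j [  8.1  12.7 -32.9  -0.3 -44.4  -5. ] F [ 0.4  0.2 -2.5] w 0.273 gf 30.0
shift [ 0.01 -8.08 -0.  ] turn [0.01 0.02 0.  ]
bed px[328. 177.] col[230. 194. 124.] 217 c [  9.5 -65.2] size [26.5 66.1] longdir 79.5 zmed 72.8
bed px[345. 199.] col[225. 223. 200.] 197 c [ -56.  -101.9] size [32.1 65. ] longdir 93.75 zmed 75.1
```

Request:
jog_arm(plan="0 0 -0.6 0 0 0 1;0 0 -1 0 0 0 1;0.3 -0.6 0 0 0 0 1;0.6 -1 0 0 0 0 1;0.6 -1 0 0 0 0 1;0.6 -1 0 0 0 0 1;0.6 -1 0 0 0 0 1;0.6 -1 0 0 0 0 1;0.6 -1 0 0 0 0 1;0.6 -0.9 0 0 0 0 1")

```text
time_s: 63.55
tcp_pos: [0.632, -0.202, 0.1417]
ee_rot: [[0.05, -0.999, -0.001], [-0.999, -0.05, 0.003], [-0.003, 0.001, -1.0]]
wrist_force: [-0.3, -0.3, -3.2]
gripper_width: 0.276
gripper_force: 30.0
```

Request:
jog_arm(plan="0.2 -0.5 0 0 0 0 1;0 0 0 0 0 0 1;0 0 0 0 0 0 1;0 0 0 0 0 0 1;0 0 0 0 0 0 1;0 0 0 0 0 0 1;0 0 0 0 0 0 1;0 0 0 0 0 0 1;0 0 0 0 0 0 1;0 0 0 0 0 0 1")

```text
time_s: 64.55
tcp_pos: [0.6431, -0.2057, 0.1425]
ee_rot: [[0.05, -0.999, -0.001], [-0.999, -0.05, 0.003], [-0.003, 0.001, -1.0]]
wrist_force: [-0.8, 0.5, -3.1]
gripper_width: 0.272
gripper_force: 30.0
```

```bash
python3 - <<'E'
from m import *
go(bed(.07,-.084),.103,182.87); offs()
E
```

```text
t 64.55 p [ 0.6431 -0.2057  0.1425] bed [ 0.0688 -0.0834] yaw -177.12 j [ -4.1  30.3   2.1  -0.2 -61.9   7.1] F [-0.8  0.5 -3.1] w 0.272 gf 30.0
shift [ 0.03 -0.05  1.58] turn [0.   0.02 0.  ]
bed px[326. 178.] col[136. 105.  65.] 165 c [  9.3 -65.3] size [26.3 66.6] longdir 80.03 zmed 73.1
bed px[344. 200.] col[171. 170. 148.] 202 c [ -56.5 -101.6] size [31.7 64.4] longdir 94.91 zmed 75.0
tray px[308. 237.] col[199. 198. 189.] 197 c [-153.6   -1.4] size [30.  54.9] longdir 90.57 zmed 21.8
```

Request:
jog_arm(plan="0 0 0.4 0 0 0 1;0 0 0.5 0 0 0 1;0 0 0.4 0 0 0 1;0 0 0.2 0 0 0 1;0 0 0.08 0 0 0 1;0 0 0 0 0 0 1;0 0.3 0 0 0 0 1;0 0.4 0 0 0 0 1;0 0.4 0 0 0 0 1;0 0.4 0 0 0 0 1")

```text
time_s: 65.6
tcp_pos: [0.6046, -0.2075, 0.1034]
ee_rot: [[0.05, -0.999, -0.0], [-0.999, -0.05, 0.003], [-0.003, 0.0, -1.0]]
wrist_force: [0.8, 0.2, -2.5]
gripper_width: 0.273
gripper_force: 30.0
```

Request:
jog_arm(plan="0 0.4 0 0 0 0 1;0 0.4 0 0 0 0 1;0 0.4 0 0 0 0 1;0 0.4 0 0 0 0 1;0 0.4 0 0 0 0 1;0 0.2 0 0 0 0 1;0 0 0 0 0 0 1;0 0 0 0 0 0 1;0 0 0 0 0 0 1;0 0 0 0 0 0 1")

```text
time_s: 66.6
tcp_pos: [0.5508, -0.2101, 0.1028]
ee_rot: [[0.05, -0.999, -0.001], [-0.999, -0.05, 0.003], [-0.003, 0.001, -1.0]]
wrist_force: [0.3, 0.3, -3.5]
gripper_width: 0.271
gripper_force: 30.0
```

```bash
python3 - <<'E'
from m import *
go(bed(-.132,-.084),.103,182.87); offs()
E
```

```text
t 66.6 p [ 0.5508 -0.2101  0.1028] bed [-0.0236 -0.0833] yaw -177.11 j [ -5.3  25.  -13.5  -0.2 -51.6   8.3] F [ 0.3  0.3 -3.5] w 0.271 gf 30.0
shift [ 0.03  4.34 -0.  ] turn [0.01 0.02 0.  ]
bed px[324. 202.] col[138. 106.  65.] 105 c [-60.2 -50.2] size [26.6 31.9] longdir 87.07 zmed 73.4
bed px[348. 201.] col[128. 126. 107.] 46 c [ -64.2 -116.4] size [16.  22.2] longdir 96.51 zmed 74.5
tray px[310. 236.] col[180. 180. 171.] 165 c [-152.5   -5.7] size [29.5 44.4] longdir 86.42 zmed 22.1
```

Request:
jog_arm(plan="0 0.3 0 0 0 0 1;0 0.35 0 0 0 0 1;0 0.35 0 0 0 0 1;0 0.35 0 0 0 0 1;0 0.35 0 0 0 0 1;0 0.35 0 0 0 0 1;0 0.35 0 0 0 0 1;0 0.2 0 0 0 0 1;0 0 0 0 0 0 1;0 0 0 0 0 0 1")

```text
time_s: 67.65
tcp_pos: [0.4857, -0.2135, 0.1032]
ee_rot: [[0.05, -0.999, -0.001], [-0.999, -0.05, 0.003], [-0.003, 0.001, -1.0]]
wrist_force: [0.6, -0.5, -3.8]
gripper_width: 0.274
gripper_force: 30.0
```

```bash
python3 - <<'E'
from m import *
go(bed(-.135,-.084),.103,182.87); offs()
E
```

```text
t 67.65 p [ 0.4857 -0.2135  0.1032] bed [-0.0888 -0.0834] yaw -177.11 j [ -6.3  20.  -21.9  -0.2 -48.2   9.4] F [ 0.6 -0.5 -3.8] w 0.274 gf 30.0
shift [0.02 1.85 0.01] turn [0.01 0.02 0.  ]
tray px[316. 234.] col[133. 119.  97.] 301 c [-150.7  -27.8] size [34.7 94.7] longdir 98.42 zmed 23.1
```

Request:
jog_arm(plan="0 0.3 0 0 0 0 1;0 0.3 0 0 0 0 1;0 0.3 0 0 0 0 1;0 0.3 0 0 0 0 1;0 0.3 0 0 0 0 1;0 0.3 0 0 0 0 1;0 0.15 0 0 0 0 1;0 0 0 0 0 0 1;0 0 0 0 0 0 1;0 0 0 0 0 0 1")

```text
time_s: 68.7
tcp_pos: [0.4375, -0.216, 0.1032]
ee_rot: [[0.051, -0.999, -0.0], [-0.999, -0.051, 0.003], [-0.003, 0.0, -1.0]]
wrist_force: [0.2, 0.6, -3.3]
gripper_width: 0.279
gripper_force: 30.0
```

Request:
jog_arm(plan="0 0 -0.5 0 0 0 1;0 0 -0.8 0 0 0 1;0 0 -0.9 0 0 0 1;0 -1 -0.9 0 0 0 1;0 -1 -0.9 0 0 0 1;0 -1 0 0 0 0 1;0 -1 0 0 0 0 1;0 -1 0 0 0 0 1;0 -1 0 0 0 0 1;0 -1 0 0 0 0 1")

```text
time_s: 69.7
tcp_pos: [0.613, -0.2072, 0.2024]
ee_rot: [[0.05, -0.999, -0.002], [-0.999, -0.05, 0.004], [-0.004, 0.002, -1.0]]
wrist_force: [0.5, 1.2, -3.9]
gripper_width: 0.271
gripper_force: 30.0
```

```bash
python3 - <<'E'
from m import *
go(bed(.07,-.084),.2,182.87); offs()
p,d=cap('side'); 
a=p[60:300,160:400,::-1];b=cv2.imread('pics/raw2.png')[80:320,180:420]
cv2.imwrite('pics/both2.png',cv2.resize(np.hstack([a,b]),(800,400)))
E
```

```text
t 69.7 p [ 0.613  -0.2072  0.2024] bed [ 0.0387 -0.0834] yaw -177.11 j [ -4.5  25.    2.3  -0.2 -67.4   7.4] F [ 0.5  1.2 -3.9] w 0.271 gf 30.0
shift [ 0.02 -1.25  0.09] turn [0.01 0.03 0.  ]
tray px[331. 233.] col[174. 162. 136.] 565 c [-146.5  -67.3] size [ 42.7 169.5] longdir 90.68 zmed 23.6
```

View pics/both2.png

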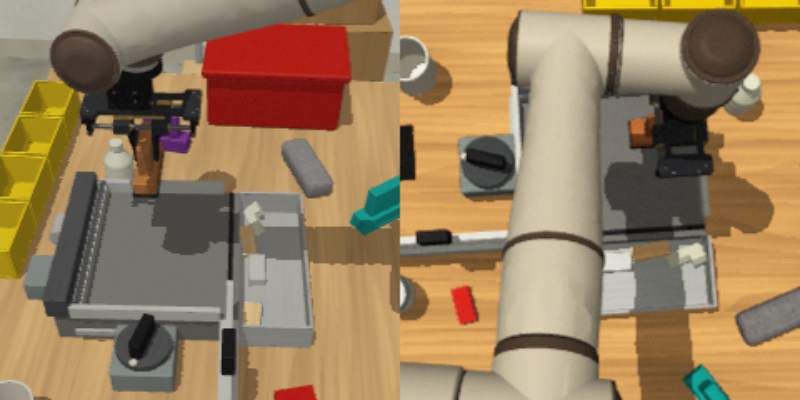

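All four offcuts are in the tray, at (250,215), (250,240), (257,268) and (253,312) in the left panel, and the bed is clear. I'm carrying the scraper to the mat.

Request:
jog_arm(plan="-0.3 0 -0.6 0 0 -0.12 1;-0.6 0 -0.6 0 0 0 1;-0.9 0 0 0 0 0 1;-0.9 0 0 0 0 0 1;-0.9 0 0 0 0 0 1;-0.9 0 0 0 0 0 1;-0.9 0 0 0 0 0 1;-0.9 0 0 0 0 0 1;-0.9 0 0 0 0 0 1;-0.9 0 0 0 0 0 1")

```text
time_s: 70.8
tcp_pos: [0.5978, -0.0037, 0.2364]
ee_rot: [[0.068, -0.998, 0.002], [-0.998, -0.068, 0.004], [-0.004, -0.003, -1.0]]
wrist_force: [-0.2, -0.1, -3.2]
gripper_width: 0.276
gripper_force: 30.0
```

Request:
jog_arm(plan="-0.9 0 0 0 0 0 1;-0.9 0 0 0 0 0 1;-0.9 0 0 0 0 0 1;-0.9 0 0 0 0 0 1;-0.9 0 0 0 0 0 1;-0.9 0 0 0 0 0 1;-0.9 0 0 0 0 0 1;-0.9 0 0 0 0 0 1;-0.9 0 0 0 0 0 1;-0.9 0 0 0 0 0 1")

```text
time_s: 71.8
tcp_pos: [0.5825, 0.2205, 0.2372]
ee_rot: [[0.068, -0.998, 0.002], [-0.998, -0.068, 0.005], [-0.005, -0.002, -1.0]]
wrist_force: [0.4, -0.2, -2.8]
gripper_width: 0.273
gripper_force: 30.0
```

```bash
python3 - <<'E'
from m import *
go([.6145,.306],.046,183.8)
p=cv2.imread('pics/side0.png');h=cv2.cvtColor(p,cv2.COLOR_BGR2HSV)
m=np.zeros(h.shape[:2],np.uint8);m[315:400,190:255]=(h[...,2]<60)[315:400,190:255]
n,l,st,_=cv2.connectedComponentsWithStats(m);k=1+np.argmax(st[1:,4]);v,u=np.where(l==k)
rect(np.array([ray('side',a,b,.004) for a,b in zip(u,v)]),'mat side')
# bias check of rays on wheel bar: top view first image
for n,w in(('top',(215,252,155,200)),('side',(225,270,240,285))):
    P=np.load(n+'0.npy');a,b,c,d=w
    mm=np.zeros(P.shape[:2],bool);mm[c:d,a:b]=(np.abs(P[c:d,a:b,2]-.1)<.008)
    v,u=np.where(mm);rect(np.array([ray(n,x,y,.102) for x,y in zip(u,v)]),n+' wheel ray')
E
```

```text
t 71.8 p [0.5825 0.2205 0.2372] bed [0.0296 0.3453] yaw -176.11 j [ 35.5  21.2   1.4  -0.2 -69.9 -31.6] F [ 0.4 -0.2 -2.8] w 0.273 gf 30.0
shift [-3.29 -1.49  7.67] turn [-0.02  0.04  0.01]
mat side 2858 c [614.6 307.8] size [ 97.7 169.6] longdir 94.09 zmed 4.0Traceback (most recent call last):
  File "<stdin>", line 11, in <module>
  File "h.py", line 13, in ray
    c=r.get_calibration(n);K=np.array(c['mtx']);E=np.array(c['extrinsics'])
ValueError: time passes only in moves, steps and waits
```

Request:
jog_arm(plan="-0.8 -0.4 0 0 0 0 1;-0.8 -0.4 0 0 0 0 1;-0.8 -0.4 0 0 0 0 1;-0.8 -0.3 0 -0.02 0.04 0 1;-0.15 -0.02 0.6 0 0 0 1;0 0 0.9 0 0 0 1;0 0 0.9 0 0 0 1;0 0 0.9 0 0 0 1;0 0 0.9 0 0 0 1;0 0 0.8 0 0 0 1")

```text
time_s: 72.8
tcp_pos: [0.6141, 0.3045, 0.1098]
ee_rot: [[0.067, -0.998, -0.003], [-0.998, -0.067, -0.002], [0.002, 0.004, -1.0]]
wrist_force: [-0.7, -0.2, -3.1]
gripper_width: 0.275
gripper_force: 30.0
```

Request:
jog_arm(plan="0 0 0.8 0 0 0 1;0 0 0.5 0 0 0 1;0 0 0.4 0 0 0 1;0 0 0.2 0 0 0 1;0 0 0 0 0 0 1;0 0 0 0 0 0 1;0 0 0 0 0 0 1;0 0 0 0 0 0 1;0 0 0 0 0 0 1;0 0 0 0 0 0 1")

```text
time_s: 73.8
tcp_pos: [0.6153, 0.3047, 0.0624]
ee_rot: [[0.067, -0.998, -0.003], [-0.998, -0.067, -0.002], [0.002, 0.003, -1.0]]
wrist_force: [0.9, -0.6, -2.1]
gripper_width: 0.274
gripper_force: 30.0
```

```bash
python3 - <<'E'
from m import *
go([.615,.3072],.047,183.9)
E
```

```text
t 73.8 p [0.6153 0.3047 0.0624] bed [0.0666 0.4278] yaw -176.16 j [ 39.8  35.7  -0.7  -0.  -53.8 -36. ] F [ 0.9 -0.6 -2.1] w 0.274 gf 30.0
shift [-0.1   0.    0.62] turn [ 0.02 -0.01 -0.01]
```

Request:
jog_arm(plan="-0.1 0 0.2 0 0 0 1;0 0 0.2 0 0 0 1;0 0 0.12 0 0 0 1;0 0 0.06 0 0 0 1;0 0 0.04 0 0 0 1;0 0 0 0 0 0 1;0 0 0 0 0 0 1;0 0 0 0 0 0 1;0 0 0 0 0 0 1;0 0 0 0 0 0 1")

```text
time_s: 74.8
tcp_pos: [0.615, 0.3072, 0.0468]
ee_rot: [[0.067, -0.998, -0.003], [-0.998, -0.067, -0.002], [0.002, 0.003, -1.0]]
wrist_force: [0.5, 0.1, -2.7]
gripper_width: 0.272
gripper_force: 30.0
```

```bash
python3 - <<'E'
from m import *
go([.615,.3072],.046,183.9)
E
```

```text
t 74.8 p [0.615  0.3072 0.0468] bed [0.0664 0.4302] yaw -176.16 j [ 40.   36.7  -1.3  -0.  -52.2 -36.1] F [ 0.5  0.1 -2.7] w 0.272 gf 30.0
shift [-0.   -0.    0.03] turn [ 0.02 -0.02 -0.01]
```

Request:
jog_arm(plan="0 0 0.03 0 0 0 1;0 0 0.02 0 0 0 1;0 0 0 0 0 0 1;0 0 0 0 0 0 -1;0 0 0 0 0 0 -1;0 0 0 0 0 0 -1;0 0 0 0 0 0 -1;0 0 0 0 0 0 -1;0 0 0 0 0 0 -1;0 0 0 0 0 0 -1")

```text
time_s: 75.8
tcp_pos: [0.615, 0.3071, 0.0454]
ee_rot: [[0.067, -0.998, -0.003], [-0.998, -0.067, -0.002], [0.002, 0.003, -1.0]]
wrist_force: [-0.1, 0.4, -0.1]
gripper_width: 0.822
gripper_force: 0.0
```

Request:
jog_arm(plan="0 0 -0.4 0 0 0 -1;0 0 -0.8 0 0 0 -1;0 0 -0.9 0 0 0 -1;0 0 -0.9 0 0 0 -1;0 0 -0.9 0 0 0 -1;0 0 -0.9 0 0 0 -1;0 0 -0.9 0 0 0 -1;0 0 -0.9 0 0 0 -1;0 0 -0.9 0 0 0 -1;0 0 0 0 0 0 -1")

```text
time_s: 76.8
tcp_pos: [0.6173, 0.3084, 0.2383]
ee_rot: [[0.068, -0.998, 0.005], [-0.998, -0.067, 0.002], [-0.002, -0.005, -1.0]]
wrist_force: [-0.6, -0.4, 0.6]
gripper_width: 1.0
gripper_force: 0.0
```

Request:
jog_arm(plan="0.9 0.3 0 0 0 0 1;0.9 0.3 0 0 0 0 1;0.9 0.3 0 0 0 0 1;0.9 0.3 0 0 0 0 1;0.9 0.3 0 0 0 0 1;0.9 0.3 0 0 0 0 1;0.9 0.3 0 0 0 0 1;0.9 0.3 0 0 0 0 1;0.9 0 0 0 0 0 1;0.9 0 0 0 0 0 1")

```text
time_s: 77.8
tcp_pos: [0.5702, 0.0778, 0.2337]
ee_rot: [[0.067, -0.998, -0.003], [-0.998, -0.067, -0.002], [0.002, 0.004, -1.0]]
wrist_force: [0.3, 0.1, 0.9]
gripper_width: 0.169
gripper_force: 0.0
```

```bash
python3 - <<'E'
from m import *
go(bed(-.105,.37),.2,182.87)
for n,(a,b,c,d) in(('top',(105,205,135,205)),('side',(185,270,260,400))):
    p,dd=cap(n);P=pts(n,dd);m=omask(p)
    k=np.zeros_like(m);k[c:d,a:b]=1;k&=m;print(n,k.sum())
    Q=P[k]
    if len(Q)<20: continue
    q=Q[(Q[:,2]>.075)&(Q[:,2]<.1)]; q=near(q,np.median(q[:,:2],0),.06)
    rect(q,'handle'); q=near(Q,np.median(Q[:,:2],0),.08);rect(q,'all')
    h=cv2.cvtColor(p,cv2.COLOR_RGB2HSV)
    mm=np.zeros(m.shape,np.uint8);mm[c:d,a:b]=((h[...,2]<60)|m)[c:d,a:b]
    mm=cv2.morphologyEx(mm,cv2.MORPH_CLOSE,np.ones((3,3)))
    nn,l,st,_=cv2.connectedComponentsWithStats(mm);i=1+np.argmax(st[1:,4]);v,u=np.where((l==i)&(h[...,2]<60))
    C=r.get_calibration(n);K=C['mtx'];E=C['extrinsics']
    D=np.stack([(u-K[0,2])/K[0,0],-(v-K[1,2])/K[1,1],-np.ones(len(u))],1)@E[:3,:3].T
    rect(E[:3,3]+D*((.004-E[2,3])/D[:,2])[:,None],'mat')
    q=Q[(Q[:,2]>.025)&(Q[:,2]<.04)]; rect(q,'block')
E
```

```text
t 77.8 p [0.5702 0.0778 0.2337] bed [0.0102 0.2033] yaw -176.15 j [ 23.9  16.9  -5.6   0.  -67.8 -20.1] F [0.3 0.1 0.9] w 0.169 gf 0.0
shift [-6.75  4.49  1.35] turn [ 0.03 -0.02  0.12]
top 14
side 134
handle 11 c [604.2 311. ] size [19.7 72.2] longdir 75.84 zmed 85.6
all 111 c [620.1 306. ] size [ 52.3 113.8] longdir 93.76 zmed 32.1
mat 1776 c [614.7 307.8] size [ 97.6 169.6] longdir 94.09 zmed 4.0
block 25 c [598.6 304.6] size [  8.8 113.8] longdir 93.86 zmed 32.5
```

Request:
jog_arm(plan="-0.85 0.64 0 0 0 0.12 1;-0.85 0.64 0 0 0 0 1;-0.85 0.64 0 0 0 0 1;-0.85 0.64 0 0 0 0 1;-0.85 0.64 0 0 0 0 1;-0.85 0.64 0 0 0 0 1;-0.85 0.64 0 0 0 0 1;0 0 0 0 0 0 1;0 0 0 0 0 0 1;0 0 0 0 0 0 1")

```text
time_s: 78.9
tcp_pos: [0.4514, 0.2214, 0.2336]
ee_rot: [[0.05, -0.999, -0.003], [-0.999, -0.05, -0.003], [0.002, 0.003, -1.0]]
wrist_force: [0.6, -0.7, 0.9]
gripper_width: 0.006
gripper_force: 0.0
```

```bash
python3 - <<'E'
from m import *
go(bed(-.105,.35),.152,182.87)
E
```

```text
t 78.9 p [0.4514 0.2214 0.2336] bed [-0.1013  0.3528] yaw -177.13 j [ 44.6   9.7 -15.1  -0.  -65.4 -41.8] F [ 0.6 -0.7  0.9] w 0.006 gf 0.0
shift [0.1  0.14 3.27] turn [ 0.02 -0.02  0.  ]
```

Request:
jog_arm(plan="0 0.18 0.6 0 0 0 1;0 0 0.8 0 0 0 1;0 0 0.8 0 0 0 1;0 0 0.7 0 0 0 1;0 0 0.35 0 0 0 1;0 0 0 0 0 0 1;0.5 0 0 0 0 0 1;0.6 0 0 0 0 0 1;0.8 0 0 0 0 0 1;0.8 0 0 0 0 0 1")

```text
time_s: 79.9
tcp_pos: [0.4505, 0.1536, 0.1535]
ee_rot: [[0.05, -0.999, -0.0], [-0.999, -0.05, 0.001], [-0.001, 0.0, -1.0]]
wrist_force: [0.8, 4.1, -2.0]
gripper_width: 0.003
gripper_force: 1.6
```

Request:
jog_arm(plan="0.9 0 0 0 0 0 1;0.9 0 0 0 0 0 1;0.9 0 0 0 0 0 1;0.9 0 0 0 0 0 1;0.9 0 0 0 0 0 1;0.9 0 0 0 0 0 1;0.9 0 0 0 0 0 1;0.9 0 0 0 0 0 1;0.9 0 0 0 0 0 1;0.5 0 0 0 0 0 1")

```text
time_s: 80.9
tcp_pos: [0.4608, -0.0624, 0.154]
ee_rot: [[0.048, -0.999, -0.001], [-0.999, -0.048, -0.001], [0.001, 0.001, -1.0]]
wrist_force: [1.0, 2.6, 0.9]
gripper_width: 0.001
gripper_force: 1.4
```

```bash
python3 - <<'E'
from m import *
go(bed(-.107,.0365),.152,182.87)
E
```

```text
t 80.9 p [ 0.4608 -0.0624  0.154 ] bed [-0.1061  0.0688] yaw -177.23 j [ 12.4  10.4 -27.    0.1 -52.7  -9.7] F [1.  2.6 0.9] w 0.001 gf 1.4
shift [1.29 0.03 0.08] turn [ 0.01 -0.01 -0.01]
```

Request:
jog_arm(plan="0.3 0 0 0 0 0 1;0.3 0 0 0 0 0 1;0.2 0 0 0 0 0 1;0.1 0 0 0 0 0 1;0.1 0 0 0 0 0 1;0 0 0 0 0 0 1;0.06 0 0 0 0 0 1;0 0 0 0 0 0 1;0.06 0 0 0 0 0 1;0 0 0 0 0 0 1")

```text
time_s: 81.9
tcp_pos: [0.4617, -0.0888, 0.1529]
ee_rot: [[0.05, -0.999, -0.004], [-0.999, -0.05, -0.002], [0.002, 0.004, -1.0]]
wrist_force: [-0.4, 1.7, -0.4]
gripper_width: 0.008
gripper_force: 0.8
```

Request:
jog_arm(plan="0.05 0 0 0 0 0 1;0 0 0 0 0 0 1;0.05 0 0 0 0 0 1;0 0 0 0 0 0 1;0.05 0 0 0 0 0 1;0 0 0 0 0 0 1;0 0 0 0 0 0 1;0 0 0 0 0 0 1;0 0 0 0 0 0 1;0 0 0 0 0 0 1")

```text
time_s: 82.9
tcp_pos: [0.4623, -0.0927, 0.1533]
ee_rot: [[0.05, -0.999, -0.003], [-0.999, -0.05, -0.003], [0.003, 0.003, -1.0]]
wrist_force: [-0.8, 0.4, -0.0]
gripper_width: 0.003
gripper_force: 0.3
```

```bash
python3 - <<'E'
from m import *
go(bed(-.107,.0365),.152,182.87)
E
```

```text
t 82.9 p [ 0.4623 -0.0927  0.1533] bed [-0.1061  0.0385] yaw -177.11 j [  8.6  11.1 -26.2   0.2 -52.9  -5.8] F [-0.8  0.4 -0. ] w 0.003 gf 0.3
shift [0.08 0.04 0.05] turn [ 0.02 -0.02  0.  ]
```

Request:
jog_arm(plan="0.05 0 0 0 0 0 1;0 0 0 0 0 0 1;0.05 0 0 0 0 0 1;0 0 0 0 0 0 1;0.05 0 0 0 0 0 1;0 0 0 0 0 0 1;0 0 0 0 0 0 1;0 0 0 0 0 0 1;0 0 0 0 0 0 1;0 0 0 0 0 0 1")

```text
time_s: 83.9
tcp_pos: [0.4625, -0.0956, 0.1533]
ee_rot: [[0.05, -0.999, -0.003], [-0.999, -0.05, -0.001], [0.001, 0.003, -1.0]]
wrist_force: [-1.8, 5.6, 2.8]
gripper_width: 0.008
gripper_force: 2.7
```

Request:
jog_arm(plan="0.05 0 0 0 0 0 1;0 0 0 0 0 0 1;0.05 0 0 0 0 0 1;0 0 0 0 0 0 1;0 0 0 0 0 0 1;0 0 0 0 0 0 1;0 0 0 0 0 0 1;0 0 0 0 0 0 1;0 0 0 0 0 0 1;0 0 0 0 0 0 1")

```text
time_s: 84.9
tcp_pos: [0.4625, -0.0957, 0.1534]
ee_rot: [[0.05, -0.999, -0.002], [-0.999, -0.05, 0.003], [-0.003, 0.002, -1.0]]
wrist_force: [-4.2, 16.3, 5.4]
gripper_width: 0.002
gripper_force: 8.6
```

Request:
jog_arm(plan="-0.3 0 0 0 0 0 1;-0.5 0 0 0 0 0 1;0 0 -0.8 0 0 0 1;0 0 -0.9 0 0 0 1;0 0 -0.9 0 0 0 1;0 0 -0.9 0 0 0 1;0.9 0 0 0 0 0 1;0.9 0 0 0 0 0 1;0.9 0 0 0 0 0 1;0.9 0 0 0 0 0 1")

```text
time_s: 85.9
tcp_pos: [0.4662, -0.1693, 0.2408]
ee_rot: [[0.05, -0.999, -0.003], [-0.999, -0.05, -0.003], [0.003, 0.003, -1.0]]
wrist_force: [0.6, -0.0, 0.6]
gripper_width: 0.001
gripper_force: 0.0
```

Request:
jog_arm(plan="0.9 0 0 0 0 0 1;0.9 0 0 0 0 0 1;0.9 0 0 0 0 0 1;0.9 0 0 0 0 0 1;0.9 0 0 0 0 0 1;0.9 0 0 0 0 0 1;0 0 0 0 0 0 1;0 0 0 0 0 0 1;0 0 0 0 0 0 1;0 0 0 0 0 0 1")

```text
time_s: 86.9
tcp_pos: [0.4731, -0.3026, 0.2413]
ee_rot: [[0.051, -0.999, -0.003], [-0.999, -0.051, -0.003], [0.002, 0.003, -1.0]]
wrist_force: [0.0, -0.6, -0.1]
gripper_width: 0.005
gripper_force: 0.0
```

```bash
python3 - <<'E'
from m import *
go(bed(-.105,0),.2,182.87)
p,d=cap('top');P=pts('top',d)
cv2.imwrite('pics/fin.png',p[:,:,::-1])
m=omask(p);k=np.zeros_like(m);k[135:205,105:205]=1;k&=m;Q=P[k]
q=Q[(Q[:,2]>.07)&(Q[:,2]<.1)];q=near(q,np.median(q[:,:2],0),.06);rect(q,'handle')
q=Q[(Q[:,2]>.02)&(Q[:,2]<.04)];rect(near(q,np.median(q[:,:2],0),.08),'block');rect(near(Q,np.median(Q[:,:2],0),.08),'all')
h=cv2.cvtColor(p,cv2.COLOR_RGB2HSV)
mm=np.zeros(m.shape,np.uint8);mm[145:200,125:195]=(h[...,2]<60)[145:200,125:195]
nn,l,st,_=cv2.connectedComponentsWithStats(mm);i=1+np.argmax(st[1:,4]);v,u=np.where(l==i)
C=r.get_calibration('top');K=C['mtx'];E=C['extrinsics']
D=np.stack([(u-K[0,2])/K[0,0],-(v-K[1,2])/K[1,1],-np.ones(len(u))],1)@E[:3,:3].T
rect(E[:3,3]+D*((.004-E[2,3])/D[:,2])[:,None],'mat')
R(P,'grip',.035,270,325,205,228,.17,.2)
R(P,'stop',.16,258,355,110,165,.083,.095)
offs()
E
```

```text
t 86.9 p [ 0.4731 -0.3026  0.2413] bed [-0.1058 -0.1717] yaw -177.06 j [-16.   15.2  -6.9   0.2 -68.   18.8] F [ 0.  -0.6 -0.1] w 0.005 gf 0.0
shift [-6.87 -0.05  1.63] turn [ 0.02 -0.02  0.01]
handle 195 c [614.8 302.4] size [25.4 79.6] longdir 93.01 zmed 87.0
block 208 c [613.7 302.7] size [ 39.5 119.6] longdir 94.98 zmed 31.4
all 484 c [619.5 302.5] size [ 53.3 120. ] longdir 91.67 zmed 42.6
mat 1133 c [613.1 304.5] size [ 98.5 168.2] longdir 93.81 zmed 4.0
grip none
stop 451 c [ 640.3 -136.8] size [154.8 274.9] longdir 93.0 zmed 86.8
tray px[355. 232.] col[121. 120. 101.] 113 c [-149.3 -136.1] size [31.3 35.4] longdir 179.74 zmed 26.3
tray px[269. 236.] col[226. 193. 125.] 208 c [-144.8  112.2] size [29.5 58.6] longdir 86.21 zmed 18.0
```

```bash
python3 - <<'E'
from m import *
p,d=cap('top');P=pts('top',d)
B=(P[...,:2]-O)@np.array([EX,EY]).T
k=(P[...,2]>.08)&(P[...,2]<.096)&(np.abs(B[...,1])<.13)&(B[...,0]>.05)&(B[...,0]<.17);q=B[k]
print('stop x',np.percentile(q[:,0],[5,50,95]))
P=pts('side',cap('side')[1]);Q=win(P,270,320,140,330,.165,.2);print('grip',len(Q),tobed(np.median(Q[:,:2],0)) if len(Q) else '')
if abs(np.median(q[:,0])-.1415)<.006: print(r.finish_job())
E
```

```text
stop x [0.13472964 0.14336209 0.15538367]
grip 116 [-0.1084  0.0098]
the job is handed in; nothing more can be done
None
```

The job is handed in. The guard was opened and is now shut against its stop, the work stop is home, all four offcuts are in the tray, and the scraper stands upright on its mat, about 2 mm off centre and within about 1°. During the first wipe the scraper caught the open guard's edge and fell into the tray; I picked it up by the handle and finished the wipes.

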